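Dock the soldering pallet under the shelf and lock it

TASK

Clear the heat sink out of the guide lane and lay it on its base in the grey parts tray. Then set the soldering pallet flat in the mouth of the lane, nose first, slide it along the lane under the white shelf until it is fully home against the end stop, and let go. Finally draw the telescoping lock tube across behind it by its upright handle until the sprung button pops up through the hole, leaving the other things on the bench where they are.

Things in the scene. Friction and masses are not known exactly. Their poses are not given: they have to be found in the camera images.
- dock: Fixed docking bay with a white shelf over a guide lane. Origin on the bench under the shelf's front edge, at the lane's centre line; x points along the lane, inward, y to the left, z up. Pallet fully home: pallet origin at dock x = 55, y = 0, z = 0 mm, axes parallel. Positions given below as dock x, y, z are in this frame, in mm.
- shelf_edge (a point): Lower front edge of the shelf board, above the lane (dock 0, 0, 205). Board: x 0 to 110, y -160 to 310, underside 205 above the bench, 22 thick, with boxes up to 280 high on it; four 25 mm square legs at x 15 and 95, y -147 and 297.
- lane_mouth (a point): Start of the straight lane, on the bench (dock -70, 0, 0). Two aluminium rails 10 high, 8 thick, inner faces at y = -44.5 and +44.5, run from x = -70 to 130; in front of them, from x = -70 to -102, they flare outward by 20 degrees. The floor of the lane is the bench.
- end_stop (a point): Foot of the end stop, a 16 mm high bar across the lane (dock 130, 0, 0); the nose of the pallet touches it when home.
- lock_mouth (a point): Mouth of the lock's fixed outer square tube (dock -32, 134, 20). The tube is 21 wide, z 10 to 30, and lies along y from 134 to 272, beside the lane; the hole for the button is in its top at y = 147.5.
- pallet: Loose aluminium soldering pallet, 0.3 to 0.6 kg: plate 150 (x) x 84 (y) x 8 mm, origin at the centre of its underside; x points to the nose (end with the small green board, which goes in first; its last 12 mm are 76 wide). An upright wall 30 mm high over the bench and 8 thick stands along the rear edge. Handle: see pallet_fin.
- pallet_fin (a point): Grip point on the pallet's handle, an upright black fin 14 mm thick (y), from x = -43 to +7 mm, top 60 mm above the pallet's underside; this point is at pallet x = -24, z = 40 mm. With the pallet home the fin stands 12 to 62 mm inside the shelf's front edge: reach it with the tool leaning 28 to 45 degrees, fingers pointing inward and down.
- pallet_nose (a point): Middle of the pallet's front edge on its underside, 75 mm ahead of the pallet's origin.
- heatsink: Loose finned aluminium heat sink 90 (x) x 40 (y) x 40 (z) mm, 0.18 to 0.35 kg, origin at the centre of its underside; it starts lying on its base in the mouth of the lane.
- tray: Fixed grey open parts tray 190 (x) x 140 (y) mm outside, walls 4 mm thick and 30 mm high, floor 4 mm thick; origin at the centre of its underside.
- bolt (a joint): Travel of the inner lock tube (14 mm square, z 13 to 27 mm) along dock -y, in m: 0 = drawn back beside the lane; at 0.110 its tip has crossed the lane, about 5 mm behind the rear wall of a pallet that is home, and the button pops up and stops further travel. Friction about 2.5 N; it stays where it is left.
- button (a joint): Height in m by which the sprung steel button (9 mm across) on the inner tube has risen: about 0.0005 while held down inside the outer tube, 0.006 when popped up through the hole, where it stands 3 mm proud.
- bolt_handle (a point): Grip point on the lock tube's upright black handle: a block 20 (dock x) x 16 (dock y) mm, from 34 to 75 mm above the bench, on a 12 mm stem; this point is on its axis, 58 mm above the bench, at dock x = -32, y = 120 mm minus the travel. The shelf's edge is 32 mm away, so lean the tool 15 to 30 degrees (fingers pointing inward and down), or the gripper's body meets the shelf.
- pliers: Bystander: black-handled pliers 125 mm long, lying; origin at the middle of the underside.
- screwdriver: Bystander: screwdriver 150 mm long, lying along its x.
- spool: Bystander: upright grey solder spool, 60 mm across, 48 mm high; origin at the centre of its underside.
- flux: Bystander: flux bottle, 52 mm across, 110 mm high; origin at the centre of its underside.
- multimeter: Bystander: ochre multimeter 150 x 75 x 36 mm, lying; origin at the centre of its underside.
- pot: Bystander: dark steel pot, 70 mm across, 80 mm high; origin at the centre of its underside.

How it is judged:
By the outcome, as a careful person would: the job done as asked, in the order asked, and still so for the second after the job is handed in, with the robot touching nothing.
It also fails if it takes over 72 s, if anything falls off the work surface, if the arm or the gripper's body presses on something with over 40 N, if the wrist force passes 120 N, or if a joint passes its speed limit or range.

ROBOT

A 6-joint arm with a two-finger parallel gripper is mounted at the origin on the work surface. World frame = base frame: x ahead of the robot, y to its left, z up, the work surface at z = 0. Lengths are in m, angles in rad, forces in N, time in s.
With the tool pointing down it reaches from about 0.375 to 0.975 m from the base axis. Payload 3.8 kg.
Tool frame: the origin (TCP) lies where the fingers leave the gripper's body, on its centre line; the fingertips stand 73 mm ahead of it and the grasp point (between the pads) lies 54 mm ahead of it (nose_length is the distance from the TCP to the fingertips, in m); z points along the fingers, y is the line along which they close (so a half turn about z gives the same grasp; the last joint's range is limited). The gripper opens to 85 mm and grips with 20 to 120 N. Pads are 22 mm wide; open, the fingers measure 114 mm over their backs; the gripper's body (76 mm by 85 mm) begins 54 mm behind the grasp point. The pads swing forward as they close: fully open they stand 13 mm farther back than shut.
Start: joints at [1.295, 0.264, 1.604, -0, 1.274, -0.037], TCP at [0.16, 0.656, 0.304] pointing down, gripper open.
Joint ranges: [-2.63, 2.63], [-0.94, 2.18], [0.31, 2.57], [-1.31, 4.45], [0, 2.66], [-2.55, 2.55]. Speed limits (rad/s): [2.57, 2.57, 3.14, 3.14, 3.14, 3.14].

INTERFACE

Orientations are given as a rotation vector (axis times angle).
In Python, from workcell import read_state, read_camera, calibration, finish_job, look_for, cut_out, tip_of, nose_length gives the robot as it stands.
- The arm moves only by the tool step_arm, never from a script. Its argument "targets" is a list of rows, each a list of 3 entries, a list of its own where there are three numbers: the turn, a rotation vector about the tool's x, y, z in rad, then the shift along the tool's x, y, z in mm, then the finger opening in mm, from 0 to 85.4. In form: [[[ax, ay, az], [x, y, z], grip], ...]. A call has 1 to 5 rows; each row shifts and turns the commanded pose from where the row before left it, along the tool's axes as they then stand; what a row does not reach is not made up. A row lasts 1/12 s, in which the tool goes at most 41.7 mm and 7.16 degrees, less where a joint would pass 70% of its speed; a pose out of reach is approached as far as the arm can. A call with a gripper value outside its range is refused whole. The fingers move at their own pace and stop on an object; "grip_force" is the grip in N (left out, the last holds). Time passes only in rows, so rows that do not move let the fingers close. It gives the time, the measured TCP pose, the force, the opening and the grip force at its end, in the units of the state.
- read_state(): the state, without advancing time (a new reading comes with each control period).
- read_camera(name): name is "side" or "top" or "wrist"; returns the picture (420x560x3 uint8, red, green, blue); there is no depth.
- calibration(name): a dict with "camera_matrix" (3x3 intrinsics, pixels), "dist_coeffs" ([k1, k2, p1, p2, k3] as OpenCV has them; the pictures are not rectified), "R" (3x3) and "t" (3): a world point X has camera coordinates R X + t. Camera axes: x right, y down, z forward; pixel columns grow to the right and rows downward; lengths in m; the calibration is good to about 2 mm. A picture is of the moment at which its call begins: read the wrist's pose just before it. calibration takes no time and is no camera call; for the wrist camera it gives the pose at the moment of the call.
- finish_job(): hands the job in; it is judged then, once.
Trained networks look in the newest picture that a camera, given by its name, has taken for a name from the list of things; names that differ only in an ending like _2 or _b are one class to them, and where a whole thing is asked for, a point or a joint stands for the part that bears it (a point fixed in the world has none). Each returns a list of dicts, best first, with "score" (0 to 1); they miss things now and then, are a little off and sometimes report something else, mostly with a low value. They report only what shows in the picture. A call takes as long as a camera call.
- look_for(camera, query): "extent" ([left, top, right, bottom] in pixels, round what is visible of it).
- cut_out(camera, query): "region" (420x560 bool, what is visible of it) and "extent" ([left, top, right, bottom] in pixels, round what is visible of it).
- tip_of(camera, query): "at" ([row, column] in pixels: a listed point, or the origin of a listed thing).
The state is a dict: "time": time; "q": joint angles; "joint_vel": joint speeds; "joint_torque": joint torques, N m; "tool_pos": TCP position; "tcp_rot": TCP orientation; "wrist_force": force on the tool from outside, world axes, zero at the start; "torque": the same for the moment, N m; "width": opening from 0.0 (shut) to 1.0 (fully open); "grip_force": force on a finger pad.
Only numpy, scipy, OpenCV 4.12 (cv2) and the standard library are available. Lean on these libraries where they do the work, as an engineer would, in place of code of your own. Each camera call takes 0.05 s, during which the arm holds its last target. There are 200 camera calls.

## Working session

There is one attempt and no reset: what is moved stays moved. The work goes in short steps, Python scripts to look and compute and a tool call to move; the robot and the scene stay as the last step left them, time stands still between calls to the robot, and variables do not carry over. Pictures are saved under pics/ and viewed, at most 10 in all, crops included, and the job is handed in when it is done.

Besides the shell and the picture viewer there is one more tool, called after "Request:" as name([rows], argument=value, ...), one row to a line, values as JSON. step_arm: Moves the arm, as the interface text tells. Its arguments: {"type":"object","properties":{"targets":{"type":"array","items":{"type":"array"}},"grip_force":{"type":"number"}},"required":["targets"]}

```bash
ls; mkdir -p pics; python3 - <<'E'
from workcell import *
import cv2,numpy as np
s=read_state();print(s)
ims=[read_camera(n) for n in("top","side")]
cv2.imwrite("pics/a_top.png",ims[0][:,:,::-1]);cv2.imwrite("pics/a_side.png",ims[1][:,:,::-1])
for n in("top","side"):
  c=calibration(n);print(n,c)
  for q in["shelf_edge","lane_mouth","end_stop","lock_mouth","pallet","pallet_fin","pallet_nose","heatsink","tray","bolt_handle"]:
    try:
      r=tip_of(n,q);print(q,[(np.round(d["at"],1).tolist(),round(d["score"],2)) for d in r[:2]])
    except Exception as e: print(q,e)
E
```

```text
pics
{'time': 0.0, 'q': array([ 1.29513157e+00,  2.64771245e-01,  1.60540135e+00,  3.85242360e-06,
        1.27371049e+00, -3.68953459e-02]), 'joint_vel': array([ 5.02436828e-05,  5.78074417e-04,  2.77130753e-04, -1.25411582e-03,
       -1.27749026e-03,  2.45816837e-04]), 'joint_torque': array([-6.95309154e-04, -5.15109229e+01, -3.67328525e+01,  1.25795941e-04,
        1.27140436e-02, -3.10565679e-05]), 'tool_pos': array([0.15948132, 0.65528941, 0.30253489]), 'tcp_rot': array([-0.37412645, -3.11887136,  0.00355265]), 'wrist_force': array([-0.59043106, -0.27017   , -0.52070276]), 'torque': array([ 0.0006019 ,  0.03651931, -0.0177723 ]), 'grip_force': 0.0, 'width': 0.9990165230728083}
top {'camera_matrix': array([[388.65563397,   0.        , 271.50564347],
       [  0.        , 388.65563397, 209.62527046],
       [  0.        ,   0.        ,   1.        ]]), 'dist_coeffs': array([-0.08638832,  0.        ,  0.        ,  0.        ,  0.        ]), 'R': array([[-0.01725716, -0.99960514, -0.02217535],
       [-0.99727645,  0.01879908, -0.07131808],
       [ 0.0717068 ,  0.0208842 , -0.9972
[... 641 characters left out ...]
5, 0.        , 0.        , 0.        , 0.        ]), 'R': array([[ 0.94284127, -0.33320475, -0.00499361],
       [-0.25041747, -0.69853924, -0.67032382],
       [ 0.21986685,  0.63325945, -0.74205191]]), 't': array([-0.55107282,  0.27363795,  1.34389576])}
shelf_edge [([183.9, 290.9], 0.87), ([351.8, 340.5], 0.52)]
lane_mouth [([233.7, 267.3], 0.63)]
end_stop []
lock_mouth [([201.7, 262.1], 0.58), ([397.8, 296.6], 0.34)]
pallet [([339.9, 279.7], 0.75)]
pallet_fin [([332.8, 270.3], 0.7)]
pallet_nose [([329.2, 308.6], 0.81), ([196.3, 263.3], 0.64)]
heatsink [([226.6, 287.0], 0.7), ([238.6, 260.7], 0.56)]
tray [([197.5, 194.4], 0.76), ([387.5, 349.2], 0.16)]
bolt_handle [([196.5, 262.9], 0.46)]
```

View pics/a_top.png

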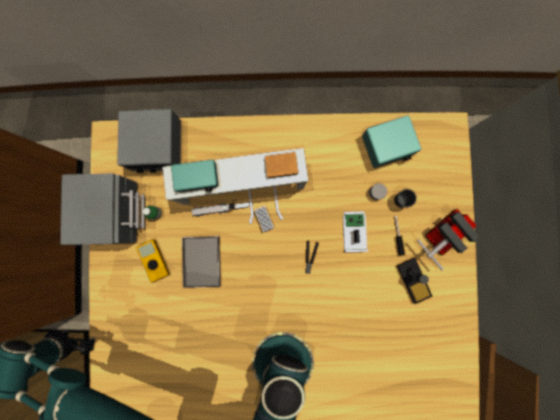

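View pics/a_side.png

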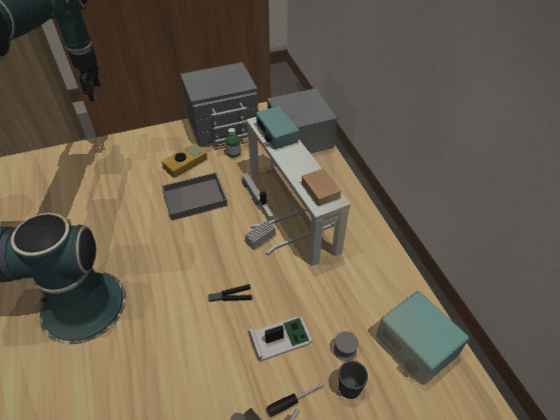

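Top view shows the heat sink at (264,219), the lane rails at columns 250–280, the pallet at (355,232) with its nose up (+x), the tray at (202,261) and the shelf at (166–307, 150–200). The side view agrees, with the pallet at (280,338), heat sink at (260,235) and tray at (194,196).

```bash
cat > h.py <<'E'
from workcell import *
import cv2,numpy as np
from scipy.spatial.transform import Rotation as Rn
from scipy.optimize import least_squares
def ray(c,px):  # px=(col,row)
    u=cv2.undistortPoints(np.array([[px]],float),c["camera_matrix"],c["dist_coeffs"])[0,0]
    return -c["R"].T@c["t"], c["R"].T@np.array([u[0],u[1],1.])
def onz(c,px,z):
    o,d=ray(c,px); return o+d*(z-o[2])/d[2]
def proj(c,X):
    X=np.atleast_2d(np.array(X,float))
    return cv2.projectPoints(X,cv2.Rodrigues(c["R"])[0],np.array(c["t"],float),c["camera_matrix"],c["dist_coeffs"])[0][:,0]
def pose2(x,y,yaw,P): # planar frame -> world, P in mm
    P=np.atleast_2d(P)/1000.; c,s=np.cos(yaw),np.sin(yaw)
    return np.c_[x+c*P[:,0]-s*P[:,1], y+s*P[:,0]+c*P[:,1], P[:,2]]
E
python3 - <<'E'
from h import *
I={}
for n in("top","side"):
  im=read_camera(n);c=calibration(n);I[n]=im
  for q,z in(("tray",.03),("pallet",.008),("heatsink",.04)):
    r=cut_out(n,q)
    if not r: print(n,q,"none");continue
    m=r[0]["region"]; P=np.argwhere(m)[:,::-1]
    W=np.array([onz(c,p.astype(float),z)[:2] for p in P])
    rc=cv2.minAreaRect((W*1000).astype(np.float32)); print(n,q,round(r[0]["score"],2),rc,[np.round(d["extent"]) for d in r[:1]])
a=cv2.resize(I["top"][140:240,150:310],None,fx=4.9,fy=3*1.0*1.6,interpolation=2)
cv2.imwrite("pics/b.png",cv2.resize(I["top"][140:250,155:320],(780,520),interpolation=2)[:,:,::-1])
cv2.imwrite("pics/c.png",cv2.resize(I["side"][110:270,220:400],(675,600),interpolation=2)[:,:,::-1])
E
```

```text
top tray 0.73 ((385.8553771972656, 294.5462341308594), (195.89524841308594, 144.8512725830078), 2.076373815536499) [array([182., 236., 219., 289.])]
top pallet 0.93 ((487.3020935058594, -283.85589599609375), (84.12166595458984, 148.38290405273438), 89.9645767211914) [array([344., 212., 368., 254.])]
top heatsink 0.6 ((541.6643676757812, 56.19966125488281), (90.2173843383789, 43.306461334228516), 22.197994232177734) [array([259., 206., 270., 231.])]
side tray 0.97 ((384.86871337890625, 288.0029602050781), (195.51844787597656, 173.0427703857422), 0.9156532883644104) [array([164., 171., 226., 219.])]
side pallet 0.71 ((490.0274963378906, -281.9041748046875), (151.4711151123047, 95.41756439208984), 0.7404663562774658) [array([249., 316., 314., 363.])]
side heatsink none
```

View pics/b.png

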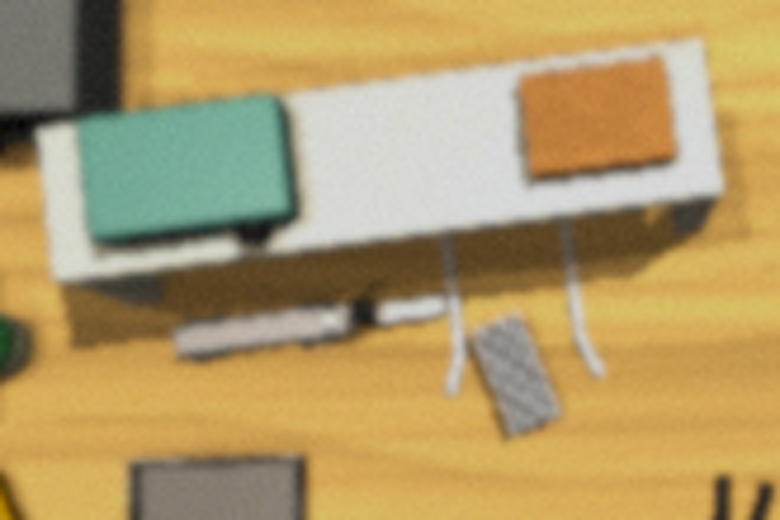

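View pics/c.png

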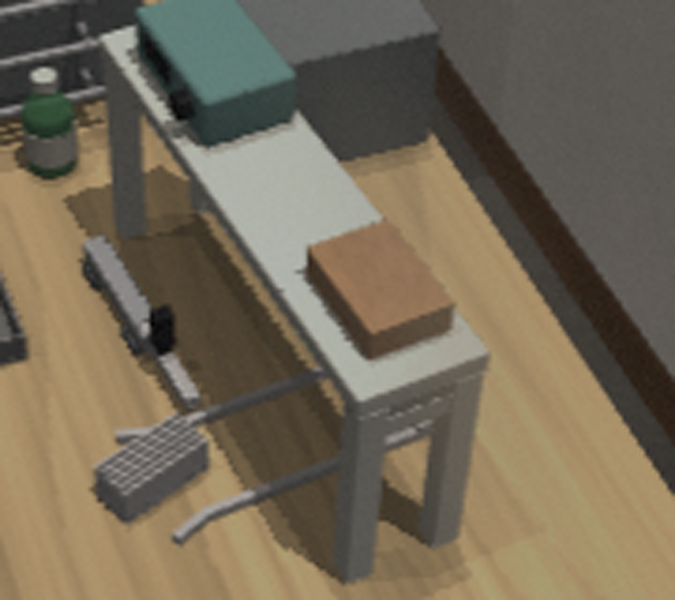

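Crop b (scale 4.73, offset (155,140)) shows the shelf top corners at (55,283), (724,193), (36,128) and (702,38). The rail ends are at (453,393) and (602,375), the lock handle at (365,311). The heat sink sits skewed between the flares. Fitting the dock pose to these.

```bash
python3 - <<'E'
from h import *
T=[((0,310,227),(55,283)),((0,-160,227),(724,193)),((110,310,227),(36,128)),((110,-160,227),(702,38)),((-102,60,10),(453,393)),((-102,-60,10),(602,375)),((-70,48.5,10),(460,345)),((-70,-48.5,10),(577,330)),((-32,272,30),(178,342)),((-32,120,75),(365,311))]
S=[((0,-160,227),(345,395)),((110,-160,227),(486,352)),((0,310,227),(103,38)),((-102,-60,10),(182,534)),((-102,60,10),(120,437)),((-32,120,75),(162,310))]
ct,cs=calibration("top"),calibration("side")
tp=np.array([np.array(b)/4.727+[155,140] for a,b in T]);sp=np.array([np.array(b)/3.75+[220,110] for a,b in S])
A=np.array([a for a,b in T],float);B=np.array([a for a,b in S],float)
f=lambda p:np.r_[(proj(ct,pose2(*p,A))-tp).ravel(),(proj(cs,pose2(*p,B))-sp).ravel()]
r=least_squares(f,[.63,.05,.1],loss="soft_l1");print(r.x);print(np.round(r.fun.reshape(-1,2),1).tolist())
for n,z in(("top",.04),): print(onz(ct,(264.3,219),z))
# heat sink corners in b
hs=[(472,325),(518,315),(560,412),(510,437)]
print(np.round([onz(ct,np.array(p)/4.727+[155,140],.04) for p in hs],4).tolist())
E
```

```text
[0.63487988 0.06020467 0.11365401]
[[-0.6, -0.3], [0.4, -0.4], [-0.1, -0.3], [0.4, -0.7], [-0.4, -0.2], [-0.4, -0.5], [0.1, 1.2], [0.7, 1.0], [-0.6, -0.6], [-1.9, -0.4], [3.6, 2.4], [1.6, 0.3], [-2.1, -0.8], [-1.8, 0.9], [-1.1, -0.4], [-0.9, 0.3]]
[0.5394293  0.05444977 0.04      ]
[[0.5782, 0.089, 0.04], [0.5854, 0.0527, 0.04], [0.5086, 0.021, 0.04], [0.4897, 0.0605, 0.04]]
```

```bash
cat >> h.py <<'E'
def Rdown(ang,lean=0.,az=0.):
    "tool down, closing axis y at world angle ang (deg); lean: tip z axis toward azimuth az (deg)"
    a=np.radians(ang); y=np.array([np.cos(a),np.sin(a),0]); z=np.array([0,0,-1.])
    R=np.c_[np.cross(y,z),y,z]
    b=np.radians(az); ax=np.cross(z,[np.cos(b),np.sin(b),0])
    return Rn.from_rotvec(ax*np.radians(lean))*Rn.from_matrix(R)
def plan(pos,R,n,p0=None,R0=None,grip=None):
    s=read_state(); p0=s["tool_pos"] if p0 is None else p0; R0=Rn.from_rotvec(s["tcp_rot"]) if R0 is None else R0
    w=(R0.inv()*R).as_rotvec()/n; print("rotvec/row",w.round(3),"deg",np.degrees(np.linalg.norm(w)).round(2))
    d=(np.array(pos)-p0)*1000; p=np.array(p0)*1000; Rc=R0; rows=[]
    for k in range(n):
        v=Rc.inv().apply(p0*1000+d*(k+1)/n-p).round(0 if n>1 else 1); w_=w.round(3)
        rows.append([w_.tolist(),v.tolist(),grip]); p=p+Rc.apply(v); Rc=Rc*Rn.from_rotvec(w_)
    for i in range(0,n,5): print(str(rows[i:i+5]).replace(" ",""))
E
python3 - <<'E'
from h import *
print(nose_length)
plan([.50,.056,.30],Rdown(110),19,grip=85)
E
```

```text
0.0726
rotvec/row [-0.     0.    -0.031] deg 1.77
[[[-0.0,0.0,-0.031],[-25.0,-26.0,0.0],85],[[-0.0,0.0,-0.031],[-24.0,-28.0,0.0],85],[[-0.0,0.0,-0.031],[-23.0,-28.0,1.0],85],[[-0.0,0.0,-0.031],[-22.0,-28.0,-0.0],85],[[-0.0,0.0,-0.031],[-22.0,-30.0,0.0],85]]
[[[-0.0,0.0,-0.031],[-20.0,-29.0,0.0],85],[[-0.0,0.0,-0.031],[-20.0,-31.0,0.0],85],[[-0.0,0.0,-0.031],[-18.0,-31.0,1.0],85],[[-0.0,0.0,-0.031],[-18.0,-32.0,-0.0],85],[[-0.0,0.0,-0.031],[-17.0,-32.0,0.0],85]]
[[[-0.0,0.0,-0.031],[-15.0,-33.0,0.0],85],[[-0.0,0.0,-0.031],[-15.0,-33.0,0.0],85],[[-0.0,0.0,-0.031],[-13.0,-34.0,1.0],85],[[-0.0,0.0,-0.031],[-13.0,-34.0,-0.0],85],[[-0.0,0.0,-0.031],[-11.0,-34.0,0.0],85]]
[[[-0.0,0.0,-0.031],[-11.0,-35.0,0.0],85],[[-0.0,0.0,-0.031],[-9.0,-35.0,0.0],85],[[-0.0,0.0,-0.031],[-8.0,-36.0,1.0],85],[[-0.0,0.0,-0.031],[-7.0,-35.0,-0.0],85]]
```

Request:
step_arm([
  [[0,0,-0.031],[-25,-26,0],85],
  [[0,0,-0.031],[-24,-28,0],85],
  [[0,0,-0.031],[-23,-28,0],85],
  [[0,0,-0.031],[-22,-28,0],85],
  [[0,0,-0.031],[-22,-30,0],85],
])

```text
time: 1.92
tool_pos: [0.2497, 0.4962, 0.3039]
tcp_rot: [0.128, 3.139, 0.0]
wrist_force: [1.5, -0.4, -0.4]
width: 0.996
grip_force: 0.0
```

Request:
step_arm([
  [[0,0,-0.031],[-20,-29,0],85],
  [[0,0,-0.031],[-20,-31,0],85],
  [[0,0,-0.031],[-18,-31,0],85],
  [[0,0,-0.031],[-18,-32,0],85],
  [[0,0,-0.031],[-17,-32,0],85],
])

```text
time: 2.33
tool_pos: [0.3395, 0.3388, 0.3042]
tcp_rot: [-0.115, 3.139, 0.001]
wrist_force: [0.8, 0.4, -0.4]
width: 0.995
grip_force: 0.0
```

Request:
step_arm([
  [[0,0,-0.031],[-15,-33,0],85],
  [[0,0,-0.031],[-15,-33,0],85],
  [[0,0,-0.031],[-13,-34,0],85],
  [[0,0,-0.031],[-13,-34,0],85],
  [[0,0,-0.031],[-11,-34,0],85],
])

```text
time: 2.75
tool_pos: [0.4285, 0.1809, 0.3043]
tcp_rot: [-0.357, 3.12, 0.0]
wrist_force: [1.2, 0.7, -0.0]
width: 0.995
grip_force: 0.0
```

Request:
step_arm([
  [[0,0,-0.031],[-11,-35,0],85],
  [[0,0,-0.031],[-9,-35,0],85],
  [[0,0,-0.031],[-8,-36,0],85],
  [[0,0,-0.031],[-7,-35,0],85],
  [[0,0,0],[0,0,0],85],
])

```text
time: 3.17
tool_pos: [0.5021, 0.0514, 0.3044]
tcp_rot: [-0.541, 3.093, -0.005]
wrist_force: [0.2, 0.2, 0.5]
width: 0.999
grip_force: 0.0
```

```bash
python3 - <<'E'
from h import *
im=read_camera("wrist");c=calibration("wrist");cv2.imwrite("pics/w1.png",im[:,:,::-1])
r=cut_out("wrist","heatsink")
for d in r[:2]:
  m=d["region"];P=np.argwhere(m)[:,::-1].astype(float)
  W=np.array([onz(c,p,.04)[:2]*1000 for p in P[::5]],np.float32)
  print(round(d["score"],2),d["extent"],cv2.minAreaRect(W))
for q,z in(("heatsink",0),("lane_mouth",0),("lock_mouth",.02),("bolt_handle",.058),("shelf_edge",.205)):
  for d in tip_of("wrist",q)[:1]:print(q,d,onz(c,d["at"][::-1],z))
D=[(-102,60,10),(-102,-60,10),(-70,44.5,10),(-70,-44.5,10),(-32,134,30),(0,160,205),(0,-160,205)]
print(proj(c,pose2(.6349,.0602,.1137,np.array(D,float))).round())
E
```

```text
0.73 [251.9, 173.8, 289.5, 253.6] ((534.1978759765625, 59.80747604370117), (93.97056579589844, 39.308265686035156), 21.77316665649414)
heatsink {'at': [205.1, 272.7], 'score': 0.84} [0.53698871 0.0626987  0.        ]
lock_mouth {'at': [278.3, 356.2], 'score': 0.94} [0.5895136  0.19928455 0.02      ]
bolt_handle {'at': [289.1, 351.7], 'score': 0.87} [0.58708321 0.18178099 0.058     ]
[[309. 212.]
 [215. 191.]
 [291. 232.]
 [223. 217.]
 [352. 279.]
 [418. 430.]
 [ 17. 357.]]
```

View pics/w1.png

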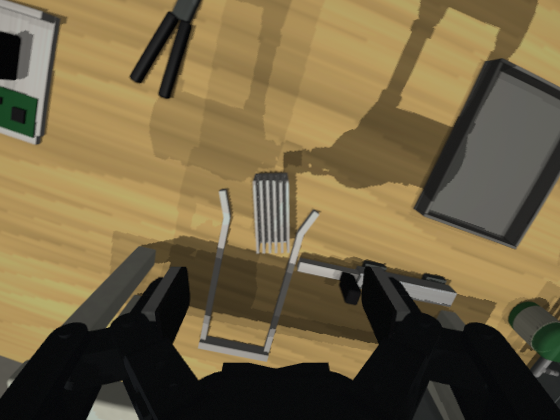

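Wrist view: heat sink at (272,212), rail tips at (314,211) and (222,190), about 6 px from my projection, so the dock lies a few mm further to +y. I'll refine that once the lane is clear. Grasping the heat sink now.

Request:
step_arm([
  [[0,0,-0.03],[-13,-2.5,36],66],
  [[0,0,0],[-13,-2,36],66],
  [[0,0,0],[0,0,38],66],
  [[0,0,0],[0,0,38],66],
  [[0,0,0],[0,0,36],66],
], grip_force=60)

```text
time: 3.93
tool_pos: [0.525, 0.0625, 0.1184]
tcp_rot: [-0.597, 3.084, -0.0]
wrist_force: [0.6, 0.4, -0.0]
width: 0.773
grip_force: 0.0
```

Request:
step_arm([
  [[0,0,0],[0,0,25],66],
  [[0,0,0],[0,0,11],66],
  [[0,0,0],[0,0,0],66],
  [[0,0,0],[0,0,0],20],
  [[0,0,0],[0,0,0],20],
])

```text
time: 4.35
tool_pos: [0.5273, 0.0614, 0.0861]
tcp_rot: [-0.594, 3.081, -0.002]
wrist_force: [0.3, -2.7, 3.1]
width: 0.505
grip_force: 1.5
```

Request:
step_arm([
  [[0,0,0],[0,0,0],20],
  [[0,0,0],[0,0,0],20],
  [[0,0,0],[0,0,0],20],
  [[0,0,0],[0,0,0],20],
])

```text
time: 4.68
tool_pos: [0.5277, 0.0615, 0.0866]
tcp_rot: [-0.593, 3.08, -0.001]
wrist_force: [-0.1, 0.5, 6.3]
width: 0.453
grip_force: 62.3
```

Request:
step_arm([
  [[0,0,0],[0,0,-20],20],
  [[0,0,0],[0,0,-30],20],
  [[0,0,0],[0,0,-35],20],
  [[0,0,0],[0,0,-35],20],
])

```text
time: 5.02
tool_pos: [0.5242, 0.0612, 0.2045]
tcp_rot: [0.593, -3.083, -0.001]
wrist_force: [1.8, 0.6, -2.7]
width: 0.455
grip_force: 61.3
```

```bash
python3 - <<'E'
from h import *
plan([.378,.292,.20],Rdown(91),10,grip=20)
im=read_camera("wrist");c=calibration("wrist")
for d in tip_of("wrist","tray")[:1]:print(d,onz(c,d["at"][::-1],0))
print(read_state()["width"])
E
```

```text
rotvec/row [ 0.    -0.     0.036] deg 2.08
[[[0.0,-0.0,0.036],[5.0,27.0,0.0],20],[[0.0,-0.0,0.036],[6.0,27.0,1.0],20],[[0.0,-0.0,0.036],[7.0,26.0,0.0],20],[[0.0,-0.0,0.036],[8.0,26.0,1.0],20],[[0.0,-0.0,0.036],[9.0,26.0,0.0],20]]
[[[0.0,-0.0,0.036],[9.0,25.0,1.0],20],[[0.0,-0.0,0.036],[11.0,26.0,0.0],20],[[0.0,-0.0,0.036],[12.0,24.0,1.0],20],[[0.0,-0.0,0.036],[12.0,25.0,0.0],20],[[0.0,-0.0,0.036],[13.0,24.0,1.0],20]]
0.4541349728311854
```

Request:
step_arm([
  [[0,0,0.036],[5,27,0],20],
  [[0,0,0.036],[6,27,0],20],
  [[0,0,0.036],[7,26,0],20],
  [[0,0,0.036],[8,26,0],20],
  [[0,0,0.036],[9,26,0],20],
])

```text
time: 5.53
tool_pos: [0.4502, 0.1771, 0.2028]
tcp_rot: [0.31, -3.125, 0.0]
wrist_force: [-0.9, 0.8, -3.3]
width: 0.457
grip_force: 61.6
```

Request:
step_arm([
  [[0,0,0.036],[9,25,0],20],
  [[0,0,0.036],[11,26,0],20],
  [[0,0,0.036],[12,24,0],20],
  [[0,0,0.036],[12,25,0],20],
  [[0,0,0.036],[13,24,0],20],
])

```text
time: 5.95
tool_pos: [0.3777, 0.2929, 0.2029]
tcp_rot: [0.029, -3.14, 0.001]
wrist_force: [0.5, 1.2, -4.0]
width: 0.461
grip_force: 61.6
```

Request:
step_arm([
  [[0,0,0],[0,0,35],20],
  [[0,0,0],[0,0,30],20],
  [[0,0,0],[0,0,25],20],
  [[0,0,0],[0,0,0],20],
])

```text
time: 6.28
tool_pos: [0.3746, 0.2896, 0.1079]
tcp_rot: [0.032, -3.131, 0.011]
wrist_force: [-2.0, -1.3, -3.6]
width: 0.457
grip_force: 61.7
```

Request:
step_arm([
  [[0,0,0],[0,0,8],20],
  [[0,0,0],[0,0,5],20],
  [[0,0,0],[0,0,0],20],
])

```text
time: 6.53
tool_pos: [0.3799, 0.2925, 0.1011]
tcp_rot: [-0.031, 3.141, 0.001]
wrist_force: [-0.6, 0.8, -3.1]
width: 0.455
grip_force: 61.9
```

```bash
python3 - <<'E'
from h import *
im=read_camera("side");cv2.imwrite("pics/s2.png",cv2.resize(im[120:260,120:320],(800,560),interpolation=2)[:,:,::-1])
E
```

```text
(no output)
```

View pics/s2.png

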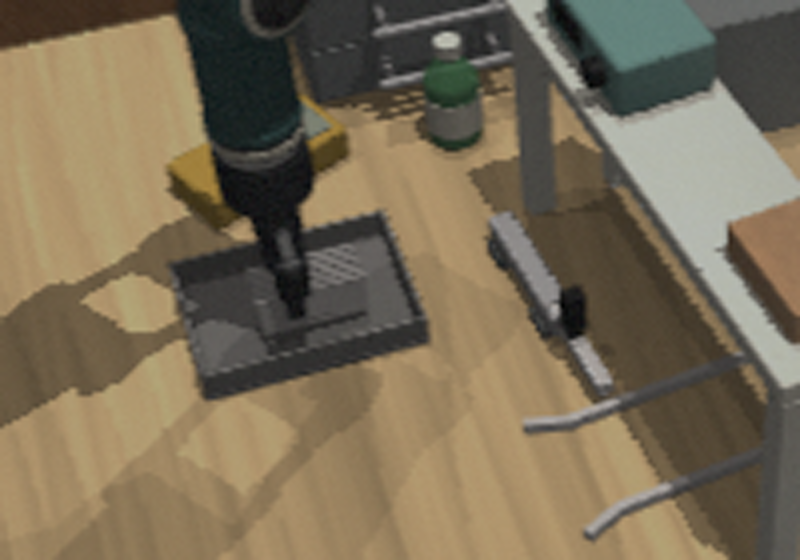

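The heat sink is level and inside the tray outline, just above the floor. Lowering the last millimetres.

Request:
step_arm([
  [[0,0,0],[0,0,4],20],
  [[0,0,0],[0,0,3],20],
  [[0,0,0],[0,0,2],20],
  [[0,0,0],[0,0,0],20],
])

```text
time: 6.92
tool_pos: [0.3794, 0.2923, 0.0918]
tcp_rot: [0.031, -3.141, 0.0]
wrist_force: [0.1, 0.4, -3.2]
width: 0.455
grip_force: 61.9
```

Request:
step_arm([
  [[0,0,0],[0,0,2],20],
  [[0,0,0],[0,0,0],20],
  [[0,0,0],[0,0,0],60],
  [[0,0,0],[0,0,0],60],
  [[0,0,0],[0,0,0],60],
])

```text
time: 7.33
tool_pos: [0.3799, 0.2927, 0.0903]
tcp_rot: [-0.032, 3.14, 0.001]
wrist_force: [-0.4, 0.3, 0.7]
width: 0.701
grip_force: 0.0
```

Request:
step_arm([
  [[0,0,0],[0,0,-15],60],
  [[0,0,0],[0,0,-35],60],
  [[0,0,0],[0,0,-40],60],
  [[0,0,0],[0,0,-40],60],
  [[0,0,0],[0,0,-40],60],
])

```text
time: 7.75
tool_pos: [0.3792, 0.2922, 0.2615]
tcp_rot: [0.032, -3.141, 0.0]
wrist_force: [1.5, 0.2, -0.3]
width: 0.709
grip_force: 0.0
```

```bash
python3 - <<'E'
from h import *
im=read_camera("wrist");c=calibration("wrist")
for d in tip_of("wrist","heatsink")[:1]:print(d,onz(c,d["at"][::-1],.004))
plan([.50,.05,.30],Rdown(0),15,grip=60)
E
```

```text
{'at': [199.4, 275.7], 'score': 0.6} [0.40461447 0.29754764 0.004     ]
rotvec/row [0.001 0.    0.106] deg 6.08
[[[0.001,0.0,0.106],[-7.0,-16.0,-2.0],60],[[0.001,0.0,0.106],[-10.0,-16.0,-2.0],60],[[0.001,0.0,0.106],[-10.0,-15.0,-2.0],60],[[0.001,0.0,0.106],[-13.0,-13.0,-3.0],60],[[0.001,0.0,0.106],[-13.0,-12.0,-2.0],60]]
[[[0.001,0.0,0.106],[-15.0,-10.0,-2.0],60],[[0.001,0.0,0.106],[-16.0,-9.0,-2.0],60],[[0.001,0.0,0.106],[-17.0,-7.0,-2.0],60],[[0.001,0.0,0.106],[-17.0,-6.0,-2.0],60],[[0.001,0.0,0.106],[-18.0,-3.0,-2.0],60]]
[[[0.001,0.0,0.106],[-18.0,-2.0,-2.0],60],[[0.001,0.0,0.106],[-18.0,1.0,-2.0],60],[[0.001,0.0,0.106],[-18.0,2.0,-2.0],60],[[0.001,0.0,0.106],[-17.0,4.0,-2.0],60],[[0.001,0.0,0.106],[-17.0,6.0,-2.0],60]]
```

Request:
step_arm([
  [[0,0,0.106],[-7,-16,-2],60],
  [[0,0,0.106],[-10,-16,-2],60],
  [[0,0,0.106],[-10,-15,-2],60],
  [[0,0,0.106],[-13,-13,-3],60],
  [[0,0,0.106],[-13,-12,-2],60],
])

```text
time: 8.27
tool_pos: [0.4186, 0.21, 0.2708]
tcp_rot: [0.8, 3.038, 0.0]
wrist_force: [0.3, -0.0, 0.3]
width: 0.699
grip_force: 0.0
```

Request:
step_arm([
  [[0,0,0.106],[-15,-10,-2],60],
  [[0,0,0.106],[-16,-9,-2],60],
  [[0,0,0.106],[-17,-7,-2],60],
  [[0,0,0.106],[-17,-6,-2],60],
  [[0,0,0.106],[-18,-3,-2],60],
])

```text
time: 8.68
tool_pos: [0.4579, 0.1279, 0.2805]
tcp_rot: [-1.568, -2.722, 0.0]
wrist_force: [0.4, -0.7, 0.1]
width: 0.697
grip_force: 0.0
```

Request:
step_arm([
  [[0,0,0.106],[-18,-2,-2],60],
  [[0,0,0.106],[-18,1,-2],60],
  [[0,0,0.106],[-18,2,-2],60],
  [[0,0,0.106],[-17,4,-2],60],
  [[0,0,0.106],[-17,6,-2],60],
])

```text
time: 9.1
tool_pos: [0.4966, 0.0469, 0.2905]
tcp_rot: [-2.226, -2.217, 0.0]
wrist_force: [0.4, 0.1, -1.0]
width: 0.703
grip_force: 0.0
```

```bash
python3 - <<'E'
from h import *
s=read_state();print(s["q"].round(2),s["tool_pos"],s["tcp_rot"])
im=read_camera("wrist");c=calibration("wrist");cv2.imwrite("pics/w2.png",im[:,:,::-1]);np.save("w2c.npy",c,allow_pickle=True)
D=[(-102,60,10),(-102,-60,10),(-70,44.5,10),(-70,-44.5,10),(130,44.5,10),(130,-44.5,10),(-32,134,30)]
print(proj(c,pose2(.6349,.0602,.1137,np.array(D,float))).round())
plan([.44,-.283,.25],Rdown(-90),16,grip=60)
E
```

```text
[ 0.04 -0.06  1.99  0.    1.22  0.05] [0.49659574 0.04693052 0.29049372] [-2.22614672e+00 -2.21658176e+00  6.28230073e-05]
[[301. 123.]
 [310. 223.]
 [330. 134.]
 [336. 209.]
 [503. 114.]
 [497. 189.]
 [365.  39.]]
rotvec/row [0.    0.    0.098] deg 5.59
[[[0.0,0.0,0.098],[-21.0,-3.0,3.0],60],[[0.0,0.0,0.098],[-20.0,-2.0,2.0],60],[[0.0,0.0,0.098],[-21.0,1.0,3.0],60],[[0.0,0.0,0.098],[-21.0,2.0,2.0],60],[[0.0,0.0,0.098],[-20.0,5.0,3.0],60]]
[[[0.0,0.0,0.098],[-20.0,7.0,3.0],60],[[0.0,0.0,0.098],[-19.0,8.0,2.0],60],[[0.0,0.0,0.098],[-18.0,10.0,3.0],60],[[0.0,0.0,0.098],[-17.0,12.0,2.0],60],[[0.0,0.0,0.098],[-15.0,14.0,3.0],60]]
[[[0.0,0.0,0.098],[-14.0,15.0,3.0],60],[[0.0,0.0,0.098],[-13.0,17.0,2.0],60],[[0.0,0.0,0.098],[-11.0,17.0,3.0],60],[[0.0,0.0,0.098],[-9.0,19.0,3.0],60],[[0.0,0.0,0.098],[-8.0,19.0,2.0],60]]
[[[0.0,0.0,0.098],[-5.0,21.0,3.0],60]]
```

View pics/w2.png

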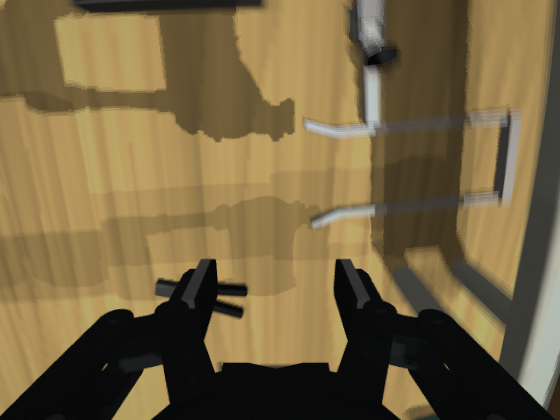

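Wrist view (slightly blurred) shows the rail tips at (305,122) and (312,223), the end stop at (500,118–197) and the bolt tip at (373,128). I'll measure the rails by saturation profiles in a settled picture.

```bash
python3 - <<'E'
from h import *
im=read_camera("wrist");im=read_camera("wrist");c=calibration("wrist");print(read_state()["tool_pos"])
cv2.imwrite("pics/w3.png",im[:,:,::-1])
I=cv2.GaussianBlur(im,(3,3),0).astype(float); sat=(I.max(2)-I.min(2))/(I.max(2)+1)
p=np.array([.6349,.0602,.1137])
for it in range(3):
  X=[];
  for side in(1,-1):
    for x in list(range(-64,-20,5))+list(range(5,120,12)):
      off=np.arange(-14,14.1,.5)
      P=np.c_[np.full(len(off),x),side*48.5+off,np.full(len(off),10.)]
      uv=proj(c,pose2(*p,P)).astype(np.float32)
      v=cv2.remap(sat.astype(np.float32),uv[None,:,0].copy(),uv[None,:,1].copy(),1)[0]
      w=np.clip(np.median(v)-v-.08,0,None)
      if w.sum()<.5: continue
      o=(w*off).sum()/w.sum(); X.append((x,side,o))
  X=np.array(X)
  if it==0: print(X.round(1).tolist())
  b=np.array([X[X[:,1]==s_][:,[0,2]] for s_ in(1,-1)],dtype=object)
  def f(q): return X[:,2]-q[0]-q[1]*X[:,0]
  r=least_squares(f,[0,0],loss="soft_l1",f_scale=1.)
  print("dy,slope",r.x, [np.median(X[X[:,1]==s_][:,2]-r.x[0]-r.x[1]*X[X[:,1]==s_][:,0]) for s_ in(1,-1)],len(X))
  n=np.array([-np.sin(p[2]),np.cos(p[2])]);p[:2]+=n*r.x[0]/1000;p[2]+=r.x[1]
print(p)
off=np.arange(-150,-60,2.)
for y,zz,off in((0,16,np.arange(115,165,2.)),(60,10,np.arange(-125,-80,2.)),(-60,10,np.arange(-125,-80,2.))):
  uv=proj(c,pose2(*p,np.c_[off,np.full(len(off),y),np.full(len(off),zz)])).astype(np.float32)
  v=cv2.remap(sat.astype(np.float32),uv[None,:,0].copy(),uv[None,:,1].copy(),1)[0]
  print(y,list(zip(off.astype(int).tolist(),v.round(2).tolist())))
E
```

```text
[0.49665785 0.04708643 0.29057629]
[[-64.0, 1.0, 6.6], [-59.0, 1.0, 6.6], [-54.0, 1.0, 6.6], [-49.0, 1.0, 6.6], [-44.0, 1.0, 6.7], [-39.0, 1.0, 6.7], [-34.0, 1.0, 8.3], [-29.0, 1.0, 8.0], [-24.0, 1.0, 8.4], [5.0, 1.0, 6.7], [17.0, 1.0, 6.7], [29.0, 1.0, 6.7], [41.0, 1.0, 6.7], [53.0, 1.0, 6.7], [65.0, 1.0, 6.8], [77.0, 1.0, 7.0], [89.0, 1.0, 7.1], [101.0, 1.0, 7.0], [113.0, 1.0, 7.1], [-64.0, -1.0, 7.9], [-59.0, -1.0, 7.9], [-54.0, -1.0, 7.9], [-49.0, -1.0, 8.0], [-44.0, -1.0, 8.0], [-39.0, -1.0, 8.0], [-34.0, -1.0, 8.0], [-29.0, -1.0, 7.7], [-24.0, -1.0, 8.1], [5.0, -1.0, 8.3], [17.0, -1.0, 8.3], [29.0, -1.0, 8.3], [41.0, -1.0, 8.3], [53.0, -1.0, 8.3], [65.0, -1.0, 8.3], [77.0, -1.0, 8.5], [89.0, -1.0, 8.3], [101.0, -1.0, 8.3], [113.0, -1.0, 8.3]]
dy,slope [7.60284094e+00 9.42909951e-04] [np.float64(-0.8909544566279584), np.float64(0.6210632674567351)] 38
dy,slope [-0.06832925  0.00107582] [np.float64(-0.7983763906726353), np.float64(0.6395660003063027)] 35
dy,slope [-1.95491389e-03  2.64971871e-05] [np.float64(-0.8052927783599668), np.float64(0.640420858791678)] 35
[0.63404546 0.06
[... 1332 characters left out ...]
9998927116394), (-81, 0.47999998927116394)]
-60 [(-125, 0.49000000953674316), (-123, 0.49000000953674316), (-121, 0.47999998927116394), (-119, 0.49000000953674316), (-117, 0.49000000953674316), (-115, 0.49000000953674316), (-113, 0.49000000953674316), (-111, 0.49000000953674316), (-109, 0.49000000953674316), (-107, 0.47999998927116394), (-105, 0.4300000071525574), (-103, 0.1899999976158142), (-101, 0.05999999865889549), (-99, 0.05999999865889549), (-97, 0.05999999865889549), (-95, 0.07000000029802322), (-93, 0.07999999821186066), (-91, 0.10999999940395355), (-89, 0.17000000178813934), (-87, 0.2199999988079071), (-85, 0.28999999165534973), (-83, 0.3799999952316284), (-81, 0.4399999976158142)]
```

Request:
step_arm([
  [[0,0,0.098],[-21,-3,3],60],
  [[0,0,0.098],[-20,-2,2],60],
  [[0,0,0.098],[-21,1,3],60],
  [[0,0,0.098],[-21,2,2],60],
  [[0,0,0.098],[-20,5,3],60],
])

```text
time: 9.67
tool_pos: [0.4785, -0.0546, 0.2774]
tcp_rot: [-2.693, -1.616, 0.0]
wrist_force: [0.9, -0.7, -0.2]
width: 0.7
grip_force: 0.0
```

Request:
step_arm([
  [[0,0,0.098],[-20,7,3],60],
  [[0,0,0.098],[-19,8,2],60],
  [[0,0,0.098],[-18,10,3],60],
  [[0,0,0.098],[-17,12,2],60],
  [[0,0,0.098],[-15,14,3],60],
])

```text
time: 10.08
tool_pos: [0.4619, -0.1569, 0.2645]
tcp_rot: [-3.005, -0.914, -0.0]
wrist_force: [-0.1, -0.1, -0.5]
width: 0.707
grip_force: 0.0
```

Request:
step_arm([
  [[0,0,0.098],[-14,15,0],60],
  [[0,0,0.098],[-13,17,0],60],
  [[0,0,0.098],[-11,17,0],60],
  [[0,0,0.098],[-9,19,0],60],
  [[0,0,0.098],[-8,19,0],60],
])

```text
time: 10.5
tool_pos: [0.4449, -0.2592, 0.2644]
tcp_rot: [-3.137, -0.157, 0.0]
wrist_force: [0.3, 0.6, -1.0]
width: 0.707
grip_force: 0.0
```

Request:
step_arm([
  [[0,0,0.098],[-5,21,0],50],
  [[0,0,0],[0,0,0],50],
  [[0,0,0],[0,0,0],50],
])

```text
time: 10.75
tool_pos: [0.4421, -0.2806, 0.2644]
tcp_rot: [-3.14, -0.009, 0.001]
wrist_force: [-1.4, 0.2, 0.1]
width: 0.585
grip_force: 0.0
```

```bash
python3 - <<'E'
from h import *
s=read_state();print(s["q"].round(2),s["tool_pos"],s["tcp_rot"])
im=read_camera("wrist");c=calibration("wrist");cv2.imwrite("pics/w4.png",im[:,:,::-1])
r=cut_out("wrist","pallet")
for d in r[:1]:
  P=np.argwhere(d["region"])[:,::-1].astype(float)
  W=np.array([onz(c,p,.008)[:2]*1000 for p in P[::7]],np.float32);print(d["score"],d["extent"],cv2.minAreaRect(W))
for q,z in(("pallet",0),("pallet_nose",0),("pallet_fin",.04)):
  for d in tip_of("wrist",q)[:1]:print(q,d,onz(c,d["at"][::-1],z))
E
```

```text
[-0.61  0.01  1.97  0.    1.17  0.95] [ 0.44206366 -0.28057696  0.26440325] [-3.14048433e+00 -8.60381761e-03  5.78827986e-04]
0.64 [234.7, 62.6, 321.9, 220.2] ((484.67706298828125, -283.563720703125), (90.12889099121094, 158.20628356933594), 89.68460845947266)
pallet {'at': [140.5, 276.7], 'score': 0.82} [ 0.48869271 -0.28112437  0.        ]
pallet_nose {'at': [64.4, 275.0], 'score': 0.82} [ 0.56451108 -0.27887191  0.        ]
pallet_fin {'at': [169.5, 279.8], 'score': 0.82} [ 0.4649317 -0.2842367  0.04     ]
```

View pics/w4.png

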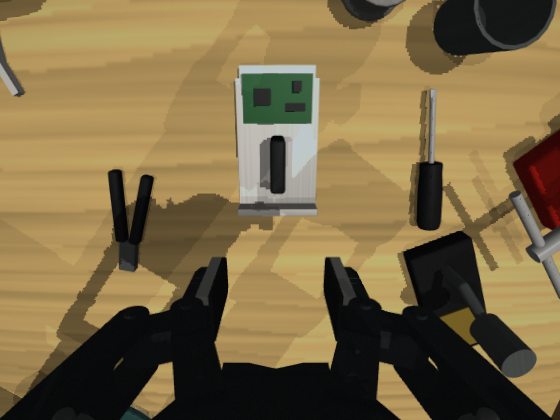

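Wrist view: pallet centred at (277,141), its nose (green board) up and aligned with +x; fin at (278,165). The networks' positions match the top view to about 2 mm.

```bash
python3 - <<'E'
from h import *
plan([.431,-.2825,.16],Rdown(-90,38,0),6,grip=50)
E
```

```text
rotvec/row [-0.     0.111  0.001] deg 6.33
[[[-0.0,0.111,0.001],[-2.0,0.0,17.0],50],[[-0.0,0.111,0.001],[-4.0,1.0,18.0],50],[[-0.0,0.111,0.001],[-5.0,0.0,16.0],50],[[-0.0,0.111,0.001],[-8.0,1.0,16.0],50],[[-0.0,0.111,0.001],[-9.0,0.0,15.0],50]]
[[[-0.0,0.111,0.001],[-11.0,1.0,14.0],50]]
```

Request:
step_arm([
  [[0,0.111,0],[-2,0,17],50],
  [[0,0.111,0],[-4,1,18],50],
  [[0,0.111,0],[-5,0,16],50],
  [[0,0.111,0],[-8,1,16],50],
  [[0,0.111,0],[-9,0,15],50],
])

```text
time: 11.42
tool_pos: [0.4331, -0.2808, 0.1816]
tcp_rot: [-3.029, -0.012, -0.818]
wrist_force: [1.1, 1.2, -1.0]
width: 0.587
grip_force: 0.0
```

Request:
step_arm([
  [[0,0.111,0],[-11,1,14],50],
  [[0,0,0],[0,0,0],50],
  [[0,0,0],[0,0,0],50],
])

```text
time: 11.67
tool_pos: [0.4319, -0.2801, 0.1699]
tcp_rot: [-2.991, -0.011, -0.912]
wrist_force: [0.4, -0.1, 0.3]
width: 0.589
grip_force: 0.0
```

```bash
python3 - <<'E'
from h import *
print(read_state()["q"].round(2))
plan([.431,-.2825,.0825],Rdown(-90,38,0),3,grip=50)
E
```

```text
[-0.86 -0.07  2.34  0.81  0.64  0.1 ]
rotvec/row [-0.005  0.024  0.001] deg 1.4
[[[-0.005,0.024,0.001],[-17.0,1.0,24.0],50],[[-0.005,0.024,0.001],[-17.0,1.0,24.0],50],[[-0.005,0.024,0.001],[-17.0,1.0,23.0],50]]
```

Request:
step_arm([
  [[-0.005,0,0],[-9,0.6,14.5],50],
  [[-0.005,0,0],[-9,0.6,14.5],50],
  [[-0.005,0,0],[-9,0.6,14.5],50],
  [[0,0,0],[-9,0.6,14.5],50],
  [[0,0,0],[-9,0,14],50],
])

```text
time: 12.08
tool_pos: [0.4386, -0.2845, 0.0879]
tcp_rot: [2.998, 0.012, 0.922]
wrist_force: [1.0, -0.4, 0.8]
width: 0.588
grip_force: 0.0
```

Request:
step_arm([
  [[0,0,0],[0,0,0],50],
  [[0,0,0],[0,0,0],50],
])

```text
time: 12.25
tool_pos: [0.4374, -0.2834, 0.087]
tcp_rot: [3.002, 0.01, 0.92]
wrist_force: [0.3, 0.9, 0.1]
width: 0.585
grip_force: 0.0
```

Request:
step_arm([
  [[0,0,0],[0,0,0],5],
  [[0,0,0],[0,0,0],5],
  [[0,0,0],[0,0,0],5],
  [[0,0,0],[0,0,0],5],
  [[0,0,0],[0,0,0],5],
], grip_force=90)

```text
time: 12.67
tool_pos: [0.4372, -0.284, 0.0881]
tcp_rot: [2.999, 0.009, 0.924]
wrist_force: [-1.2, 1.0, 6.4]
width: 0.151
grip_force: 87.9
```

Request:
step_arm([
  [[0,0,0],[0,0,0],5],
  [[0,0,0],[0,0,0],5],
  [[0,0,0],[0,0,0],5],
])

```text
time: 12.92
tool_pos: [0.4371, -0.284, 0.0881]
tcp_rot: [2.999, 0.008, 0.924]
wrist_force: [-0.6, 1.4, 7.1]
width: 0.155
grip_force: 87.9
```

```bash
python3 - <<'E'
from h import *
s=read_state();print(s["width"],s["grip_force"],s["tool_pos"],Rn.from_rotvec(s["tcp_rot"]).as_matrix().round(3).tolist(),s["wrist_force"],s["q"].round(2))
E
```

```text
0.1546716743517351 87.9102087020874 [ 0.43714144 -0.28399159  0.08811531] [[0.826, 0.004, 0.563], [0.006, -1.0, -0.002], [0.563, 0.005, -0.826]] [-0.55765971  1.37343343  7.10886818] [-0.85  0.1   2.38  1.09  0.49 -0.23]
```

Kinematics suggest that with a 34° lean the arm can't reach back far enough at the lane mouth. I'll regrasp at about 29°, pivoting about the fin.

Request:
step_arm([
  [[0,0,0],[0,0,0],50],
  [[0,0,0],[0,0,0],50],
  [[0,-0.045,0],[3.5,0,1.5],50],
  [[0,-0.045,0],[3.5,0,1],50],
  [[0,0,0],[0,0,0],50],
])

```text
time: 13.33
tool_pos: [0.4448, -0.2844, 0.0893]
tcp_rot: [3.037, 0.01, 0.784]
wrist_force: [0.5, -0.5, -0.3]
width: 0.59
grip_force: 0.0
```

Request:
step_arm([
  [[0,0,0],[0,0,0],5],
  [[0,0,0],[0,0,0],5],
  [[0,0,0],[0,0,0],5],
  [[0,0,0],[0,0,0],5],
  [[0,0,0],[0,0,0],5],
])

```text
time: 13.75
tool_pos: [0.4429, -0.2832, 0.0877]
tcp_rot: [3.04, 0.006, 0.784]
wrist_force: [-0.8, 0.7, 1.2]
width: 0.153
grip_force: 87.6
```

```bash
python3 - <<'E'
from h import *
s=read_state();print(s["width"],s["grip_force"],s["tool_pos"],Rn.from_rotvec(s["tcp_rot"]).as_matrix().round(3).tolist(),s["wrist_force"],s["q"].round(2))
im=read_camera("wrist");c=calibration("wrist");cv2.imwrite("pics/w5.png",im[:,:,::-1])
for q,z in(("pallet",0),("pallet_nose",0)):
  for d in tip_of("wrist",q)[:1]:print(q,d,onz(c,d["at"][::-1],z))
E
```

```text
0.15347210163446406 87.58464932441711 [ 0.44287617 -0.28318354  0.0876617 ] [[0.875, 0.003, 0.484], [0.004, -1.0, -0.001], [0.484, 0.003, -0.875]] [-0.80303847  0.66996352  1.19391169] [-0.8   0.1   2.33  0.84  0.48  0.05]
pallet {'at': [249.3, 275.6], 'score': 0.75} [ 0.48894485 -0.28396941  0.        ]
pallet_nose {'at': [134.2, 271.5], 'score': 0.67} [ 0.56388134 -0.28106414  0.        ]
```

Request:
step_arm([
  [[0,0,0],[4,0,-7],5],
  [[0,0,0],[8,0,-15],5],
  [[0,0,0],[8,0,-15],5],
  [[0,0,0],[8,0,-15],5],
  [[0,0,0],[0,0,0],5],
], grip_force=100)

```text
time: 14.32
tool_pos: [0.4438, -0.2843, 0.1498]
tcp_rot: [3.035, 0.009, 0.788]
wrist_force: [1.3, -1.1, -2.4]
width: 0.153
grip_force: 97.8
```

```bash
python3 - <<'E'
from h import *
s=read_state();print(s["tool_pos"],s["wrist_force"],s["torque"],s["width"],s["q"].round(2))
R0=Rn.from_rotvec(s["tcp_rot"]);Rt=Rn.from_rotvec([0,0,.1157])*R0  # level pallet kept: pure yaw
plan([.445,.0455,.143],Rt,14,grip=5)
E
```

```text
[ 0.44381755 -0.28431637  0.14975079] [ 1.26334838 -1.13291269 -2.44708795] [-0.03215329  0.40732527 -0.01534563] 0.15291648702334554 [-0.8  -0.01  2.3   0.67  0.59  0.24]
rotvec/row [ 0.004  0.    -0.007] deg 0.47
[[[0.004,0.0,-0.007],[0.0,-24.0,0.0],5],[[0.004,0.0,-0.007],[0.0,-23.0,1.0],5],[[0.004,0.0,-0.007],[1.0,-24.0,0.0],5],[[0.004,0.0,-0.007],[0.0,-23.0,1.0],5],[[0.004,0.0,-0.007],[1.0,-24.0,1.0],5]]
[[[0.004,0.0,-0.007],[1.0,-23.0,1.0],5],[[0.004,0.0,-0.007],[0.0,-24.0,0.0],5],[[0.004,0.0,-0.007],[2.0,-23.0,1.0],5],[[0.004,0.0,-0.007],[1.0,-24.0,2.0],5],[[0.004,0.0,-0.007],[1.0,-23.0,1.0],5]]
[[[0.004,0.0,-0.007],[2.0,-24.0,1.0],5],[[0.004,0.0,-0.007],[2.0,-23.0,1.0],5],[[0.004,0.0,-0.007],[2.0,-24.0,2.0],5],[[0.004,0.0,-0.007],[2.0,-23.0,2.0],5]]
```

Request:
step_arm([
  [[0.004,0,-0.007],[0,-24,0],5],
  [[0.004,0,-0.007],[0,-23,1],5],
  [[0.004,0,-0.007],[1,-24,0],5],
  [[0.004,0,-0.007],[0,-23,1],5],
  [[0.004,0,-0.007],[1,-24,1],5],
])

```text
time: 14.73
tool_pos: [0.4423, -0.1635, 0.1431]
tcp_rot: [-3.033, -0.068, -0.779]
wrist_force: [-0.4, 0.4, -3.6]
width: 0.148
grip_force: 98.2
```

Request:
step_arm([
  [[0.004,0,-0.007],[1,-23,1],5],
  [[0.004,0,-0.007],[0,-24,0],5],
  [[0.004,0,-0.007],[2,-23,1],5],
  [[0.004,0,-0.007],[1,-24,2],5],
  [[0.004,0,-0.007],[1,-23,1],5],
])

```text
time: 15.15
tool_pos: [0.4418, -0.0463, 0.1408]
tcp_rot: [-3.021, -0.13, -0.775]
wrist_force: [-0.7, 0.6, -3.6]
width: 0.155
grip_force: 98.2
```

Request:
step_arm([
  [[0.004,0,-0.007],[2,-24,1],5],
  [[0.004,0,-0.007],[2,-23,1],5],
  [[0.004,0,-0.007],[2,-24,2],5],
  [[0.004,0,-0.007],[2,-23,2],5],
  [[0,0,0],[0,0,0],5],
])

```text
time: 15.57
tool_pos: [0.4422, 0.0496, 0.139]
tcp_rot: [-3.01, -0.184, -0.77]
wrist_force: [0.9, -0.5, -3.5]
width: 0.148
grip_force: 98.9
```

```bash
cat > chk.py <<'E'
from h import *
D=np.array([.634,.0677,.1157])
def dk(p): 
    c,s_=np.cos(D[2]),np.sin(D[2]);d=np.array(p[:2])-D[:2];return np.array([c*d[0]+s_*d[1],-s_*d[0]+c*d[1],p[2]])*1000
s=read_state();R=Rn.from_rotvec(s["tcp_rot"])
M=(Rn.from_rotvec([0,0,-D[2]])*R).as_matrix()
print("TCP dock",dk(s["tool_pos"]).round(1),"z dock",M[:,2].round(3),"y dock",M[:,1].round(3),"F",s["wrist_force"].round(1),"w",s["width"].round(3),"q",s["q"].round(2),"t",round(s["time"],2))
E
python3 - <<'E'
from chk import *
im=read_camera("wrist");im=read_camera("wrist");c=calibration("wrist")
cv2.imwrite("pics/w6.png",im[:,:,::-1])
def overlay(P,col,im):
  uv=proj(c,P).round().astype(int)
  for u in uv: cv2.circle(im,tuple(int(x) for x in u),2,col,-1)
o=im[:,:,::-1].copy()
overlay(pose2(*D,np.array([(x,y*44.5,10.) for y in(1,-1) for x in range(-70,131,20)]+[(-102,56.1,10.),(-102,-56.1,10.)])),(0,0,255),o)
cv2.imwrite("pics/w6o.png",o)
E
```

```text
Traceback (most recent call last):
  File "chk.py", line 7, in <module>
    print("TCP dock",dk(s["tool_pos"]).round(1),"z dock",M[:,2].round(3),"y dock",M[:,1].round(3),"F",s["wrist_force"].round(1),"w",s["width"].round(3),"q",s["q"].round(2),"t",round(s["time"],2))
                                                                                                                                    ^^^^^^^^^^^^^^^^
AttributeError: 'float' object has no attribute 'round'
```

```bash
sed -i 's/s\["width"\].round(3)/round(s["width"],3)/' chk.py
python3 - <<'E'
from chk import *
im=read_camera("wrist");im=read_camera("wrist");c=calibration("wrist")
def overlay(P,col,im):
  for u in proj(c,P).round().astype(int): cv2.circle(im,tuple(int(x) for x in u),1,col,-1)
o=im[:,:,::-1].copy()
overlay(pose2(*D,np.array([(x,y*44.5,10.) for y in(1,-1) for x in range(-70,131,20)]+[(-102,56.1,10.),(-102,-56.1,10.)])),(0,0,255),o)
cv2.imwrite("pics/w6o.png",o)
for q in("pallet","pallet_nose"):
  print(q,tip_of("wrist",q)[:1])
# expected pallet pixels assuming rigid offset
R=Rn.from_rotvec(s["tcp_rot"]); yaw=np.arctan2(R.as_matrix()[1,2],R.as_matrix()[0,2]); z=s["tool_pos"][2]-.0877
P=pose2(s["tool_pos"][0]+.0461*np.cos(yaw),s["tool_pos"][1]+.0461*np.sin(yaw),yaw,np.array([(0,0,0),(75,0,0)],float));P[:,2]+=z
print("expected",proj(c,P).round(1).tolist(),"yaw",yaw,"pallet dock",dk(P[0]).round(1))
E
```

```text
TCP dock [-192.6    4.2  139. ] z dock [ 0.48   0.002 -0.877] y dock [ 0.006 -1.     0.001] F [ 0.9 -0.5 -3.5] w 0.148 q [ 0.03 -0.23  2.51  0.12  0.36  1.37] t 15.57
pallet [{'at': [247.0, 274.8], 'score': 0.55}]
pallet_nose [{'at': [133.2, 275.5], 'score': 0.62}]
expected [[271.2, 248.9], [271.5, 133.7]] yaw 0.11971624397034884 pallet dock [-146.5    4.4   51.3]
```

View pics/w6o.png

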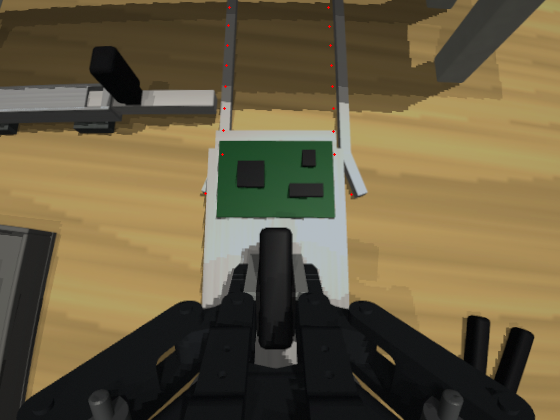

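The view shows the pallet level above the mouth. The lane centre is at column ≈284.5 and the pallet centre at ≈275.5, so the pallet sits about 7 mm too far to +y. Measuring both with the same camera model cancels the camera bias.

```bash
cat > lat.py <<'E'
from chk import *
def lateral(im,c,pal,pz):
  I=cv2.GaussianBlur(im,(3,3),0).astype(float); sat=((I.max(2)-I.min(2))/(I.max(2)+1)).astype(np.float32)
  def edge(fr,x,y0,z,w,sgn): # saturation step along y; returns y
    off=np.arange(-w,w+.1,.5); P=pose2(*fr,np.c_[np.full(len(off),x),y0+off,np.full(len(off),z)])
    uv=proj(c,P).astype(np.float32); v=cv2.remap(sat,uv[None,:,0].copy(),uv[None,:,1].copy(),1)[0]
    g=np.gradient(np.convolve(np.pad(v,2,'edge'),np.ones(5)/5,'valid'))*sgn; return y0+off[g.argmax()],g.max()
  for x in(-66,-60,-54,-48,-30,-10,20,50,80):
    a=edge(D,x,44.5,10,12,-1+0,)if 0 else edge(D,x,44.5,10,12,-1); b=edge(D,x,-44.5,10,12,1)
    print("lane",x,a[0],b[0],"mid",(a[0]+b[0])/2,"w",a[0]-b[0],round(float(min(a[1],b[1])),3))
  for x in(0,10,20,30,40,50,58):
    a=edge(pal,x,42,pz,12,1); b=edge(pal,x,-42,pz,12,-1)
    print("pal",x,a[0],b[0],"mid",(a[0]+b[0])/2,"w",a[0]-b[0],round(float(min(a[1],b[1])),3))
E
python3 - <<'E'
from lat import *
im=read_camera("wrist");c=calibration("wrist")
M=R.as_matrix();yaw=np.arctan2(M[1,2],M[0,2]);t=s["tool_pos"]
pal=(t[0]+.0461*np.cos(yaw),t[1]+.0461*np.sin(yaw),yaw)
lateral(im,c,pal,8+(t[2]-.0877)*1000)
print("cam dock",dk(-c["R"].T@c["t"]))
E
```

```text
TCP dock [-191.9    0.9  139.9] z dock [ 0.482 -0.001 -0.876] y dock [ 0.001 -1.     0.002] F [-0.3  0.2 -2.5] w 0.158 q [ 0.02 -0.23  2.51  0.13  0.36  1.37] t 15.77
lane -66 44.5 -45.0 mid -0.25 w 89.5 0.083
lane -60 44.5 -45.0 mid -0.25 w 89.5 0.082
lane -54 54.5 -46.5 mid 4.0 w 101.0 0.001
lane -48 38.5 -46.5 mid -4.0 w 85.0 0.024
lane -30 38.5 -47.5 mid -4.5 w 86.0 0.076
lane -10 38.5 -47.5 mid -4.5 w 86.0 0.075
lane 20 38.5 -47.5 mid -4.5 w 86.0 0.072
lane 50 38.0 -47.5 mid -4.75 w 85.5 0.072
lane 80 38.5 -48.0 mid -4.75 w 86.5 0.074
pal 0 41.5 -43.5 mid -1.0 w 85.0 0.082
pal 10 41.0 -43.0 mid -1.0 w 84.0 0.084
pal 20 41.5 -43.5 mid -1.0 w 85.0 0.084
pal 30 41.5 -43.0 mid -0.75 w 84.5 0.086
pal 40 44.5 -52.5 mid -4.0 w 97.0 0.084
pal 50 41.0 -48.5 mid -3.75 w 89.5 0.083
pal 58 41.5 -45.5 mid -2.0 w 87.0 0.082
cam dock [-1.55738960e+02  9.96076936e-02  2.40166491e+02]
```

```bash
sed -i 's/D=np.array(.*/D=np.array([.6344,.0644,.1157])/' chk.py
```

Request:
step_arm([
  [[0,0,0],[3.5,4.2,2],5],
  [[0,0,0],[-6,0,11],5],
  [[0,0,0],[-6,0,11],5],
  [[0,0,0],[-5,0,9],5],
  [[0,0,0],[0,0,0],5],
])

```text
time: 16.23
tool_pos: [0.4468, 0.0417, 0.103]
tcp_rot: [-3.013, -0.173, -0.769]
wrist_force: [-1.3, 1.1, -3.7]
width: 0.151
grip_force: 98.9
```

```bash
python3 - <<'E'
from lat import *
read_camera("wrist");im=read_camera("wrist");c=calibration("wrist");s=read_state();t=s["tool_pos"];M=Rn.from_rotvec(s["tcp_rot"]).as_matrix()
yaw=np.arctan2(M[1,2],M[0,2]);print("settled",dk(t))
lateral(im,c,(t[0]+.0461*np.cos(yaw),t[1]+.0461*np.sin(yaw),yaw),8+(t[2]-.0877)*1000)
im=read_camera("side");cv2.imwrite("pics/s3.png",cv2.resize(im[180:280,180:320],(784,560),interpolation=2)[:,:,::-1])
E
```

```text
TCP dock [-189.    -0.9  103. ] z dock [ 0.479 -0.002 -0.878] y dock [-0.001 -1.     0.001] F [-1.3  1.1 -3.7] w 0.151 q [ 0.01 -0.14  2.53  0.2   0.26  1.28] t 16.23
settled [-187.43087118   -0.80952244  105.08171038]
lane -66 42.5 -41.5 mid 0.5 w 84.0 0.002
lane -60 43.0 -43.5 mid -0.25 w 86.5 0.036
lane -54 42.5 -43.0 mid -0.25 w 85.5 0.079
lane -48 42.5 -43.0 mid -0.25 w 85.5 0.077
lane -30 42.5 -43.5 mid -0.5 w 86.0 0.081
lane -10 42.5 -43.0 mid -0.25 w 85.5 0.08
lane 20 42.0 -43.5 mid -0.75 w 85.5 0.079
lane 50 32.5 -56.5 mid -12.0 w 89.0 -0.0
lane 80 32.5 -56.5 mid -12.0 w 89.0 -0.0
pal 0 41.5 -43.0 mid -0.75 w 84.5 0.087
pal 10 41.5 -42.5 mid -0.5 w 84.0 0.085
pal 20 41.5 -43.0 mid -0.75 w 84.5 0.083
pal 30 41.5 -42.5 mid -0.5 w 84.0 0.086
pal 40 41.5 -42.5 mid -0.5 w 84.0 0.088
pal 50 41.5 -42.0 mid -0.25 w 83.5 0.042
pal 58 53.0 -52.0 mid 0.5 w 105.0 0.048
```

View pics/s3.png

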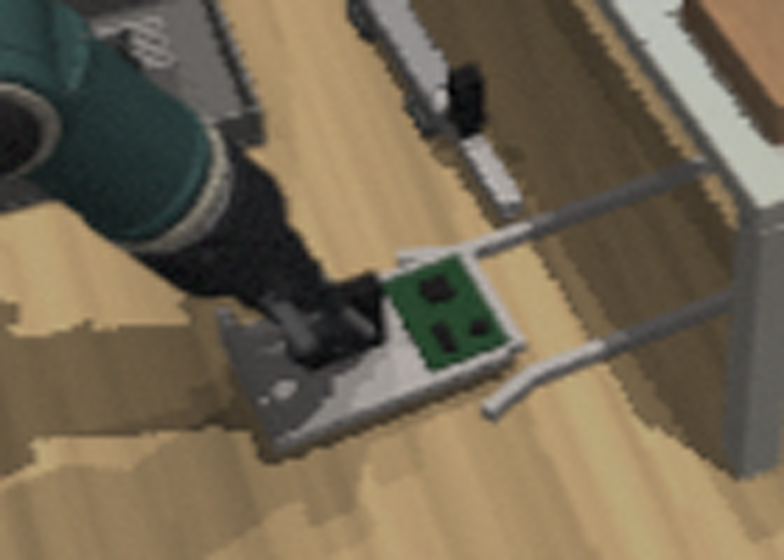

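The pallet is level, centred between the flares and about 17 mm above the bench, with the handle clear. Lowering it.

Request:
step_arm([
  [[0,0,0],[-3,-0.8,5],5],
  [[0,0,0],[-3,0,5],5],
  [[0,0,0],[-1.5,0,3],5],
  [[0,0,0],[0,0,0],5],
  [[0,0,0],[0,0,0],5],
])

```text
time: 16.8
tool_pos: [0.448, 0.0437, 0.0902]
tcp_rot: [-3.011, -0.177, -0.775]
wrist_force: [1.0, -0.1, -3.4]
width: 0.151
grip_force: 98.9
```

Request:
step_arm([
  [[0,0,0],[-1,0,1.8],5],
  [[0,0,0],[0,0,0],5],
  [[0,0,0],[0,0,0],5],
])

```text
time: 17.05
tool_pos: [0.4484, 0.0436, 0.0886]
tcp_rot: [-3.011, -0.177, -0.777]
wrist_force: [-0.2, 0.8, -3.7]
width: 0.152
grip_force: 98.9
```

```bash
python3 chk.py
```

```text
TCP dock [-187.2    0.8   88.6] z dock [ 0.484 -0.001 -0.875] y dock [ 0.001 -1.     0.002] F [-0.2  0.8 -3.7] w 0.152 q [ 0.01 -0.1   2.53  0.24  0.21  1.24] t 17.05
```

Request:
step_arm([
  [[0,0,0],[-0.5,0,1],5],
  [[0,0,0],[-0.2,0,0.5],5],
  [[0,0,0],[0,0,0],5],
  [[0,0,0],[0,0,0],5],
])

```text
time: 17.38
tool_pos: [0.4491, 0.0436, 0.0876]
tcp_rot: [-3.01, -0.177, -0.779]
wrist_force: [-2.7, -1.0, 3.2]
width: 0.152
grip_force: 100.0
```

Request:
step_arm([
  [[0,0,0],[4.4,0,2.4],5],
  [[0,0,0],[8.8,0,4.8],5],
  [[0,0,0],[8.8,0,4.8],5],
  [[0,0,0],[8.8,0,4.8],5],
  [[0,0,0],[4.4,0,2.4],5],
])

```text
time: 17.8
tool_pos: [0.4902, 0.0483, 0.0878]
tcp_rot: [-3.011, -0.177, -0.78]
wrist_force: [0.3, 0.5, -3.6]
width: 0.149
grip_force: 98.9
```

```bash
python3 chk.py
```

```text
TCP dock [-145.1    0.7   87.8] z dock [ 0.485 -0.002 -0.874] y dock [ 0.001 -1.     0.003] F [ 0.3  0.5 -3.6] w 0.149 q [ 0.02 -0.01  2.45  0.22  0.2   1.27] t 17.8
```

Request:
step_arm([
  [[0,0,0],[8.3,0,5.7],5],
  [[0,0,0],[8.8,0,4.8],5],
  [[0,0,0],[8.8,0,4.8],5],
  [[0,0,0],[8.8,0,4.8],5],
  [[0,0,0],[8.8,0,4.8],5],
])

```text
time: 18.22
tool_pos: [0.5394, 0.0542, 0.0876]
tcp_rot: [-3.01, -0.177, -0.78]
wrist_force: [-10.3, -1.2, 13.7]
width: 0.15
grip_force: 101.9
```

```bash
python3 chk.py
```

```text
TCP dock [-95.5   0.8  87.6] z dock [ 0.485 -0.001 -0.874] y dock [ 0.001 -1.     0.002] F [-10.3  -1.2  13.7] w 0.15 q [0.04 0.09 2.36 0.19 0.2  1.31] t 18.22
```

Request:
step_arm([
  [[0,0,0],[9.1,0,4.2],5],
  [[0,0,0],[8.8,0,4.8],5],
  [[0,0,0],[8.8,0,4.8],5],
  [[0,0,0],[8.8,0,4.8],5],
  [[0,0,0],[8.8,0,4.8],5],
])

```text
time: 18.63
tool_pos: [0.5888, 0.06, 0.0877]
tcp_rot: [-3.011, -0.177, -0.778]
wrist_force: [-6.2, -0.9, 7.8]
width: 0.15
grip_force: 100.7
```

```bash
python3 chk.py
```

```text
TCP dock [-45.8   0.9  87.7] z dock [ 0.484 -0.001 -0.875] y dock [ 0.001 -1.     0.002] F [-6.2 -0.9  7.8] w 0.15 q [0.04 0.17 2.25 0.16 0.21 1.35] t 18.63
```

Request:
step_arm([
  [[0,0,0],[9,0,4.5],5],
  [[0,0,0],[8.8,0,4.8],5],
  [[0,0,0],[8.8,0,4.8],5],
  [[0,0,0],[7,0,3.9],5],
  [[0,0,0],[3.5,0,1.9],5],
])

```text
time: 19.05
tool_pos: [0.6309, 0.0649, 0.0877]
tcp_rot: [-3.011, -0.177, -0.777]
wrist_force: [-5.6, -1.6, 6.4]
width: 0.152
grip_force: 100.5
```

```bash
python3 chk.py
```

```text
TCP dock [-3.4  0.9 87.7] z dock [ 0.484 -0.002 -0.875] y dock [ 0.001 -1.     0.002] F [-5.6 -1.6  6.4] w 0.152 q [0.05 0.24 2.17 0.13 0.23 1.38] t 19.05
```

Creep until the force rises against the stop.

Request:
step_arm([
  [[0,0,0],[2.6,0,1.4],5],
  [[0,0,0],[2.6,0,1.4],5],
  [[0,0,0],[1.8,0,1],5],
  [[0,0,0],[0,0,0],5],
])

```text
time: 19.38
tool_pos: [0.6377, 0.0657, 0.0877]
tcp_rot: [-3.011, -0.177, -0.777]
wrist_force: [0.9, -0.7, -1.7]
width: 0.152
grip_force: 99.0
```

Request:
step_arm([
  [[0,0,0],[1.8,0,1],5],
  [[0,0,0],[0,0,0],5],
])

```text
time: 19.55
tool_pos: [0.6395, 0.066, 0.0877]
tcp_rot: [-3.011, -0.177, -0.777]
wrist_force: [0.2, -0.1, -1.9]
width: 0.152
grip_force: 99.0
```

```bash
python3 chk.py
```

```text
TCP dock [ 5.3  1.  87.7] z dock [ 0.484 -0.001 -0.875] y dock [ 0.001 -1.     0.002] F [ 0.2 -0.1 -1.9] w 0.152 q [0.05 0.25 2.15 0.13 0.24 1.39] t 19.55
```

Request:
step_arm([
  [[0,0,0],[1.8,0,1],5],
  [[0,0,0],[0.9,0,0.5],5],
  [[0,0,0],[0,0,0],5],
])

```text
time: 19.8
tool_pos: [0.6427, 0.0664, 0.0877]
tcp_rot: [-3.011, -0.177, -0.777]
wrist_force: [-0.1, 0.9, -1.9]
width: 0.149
grip_force: 99.0
```

Request:
step_arm([
  [[0,0,0],[1.8,0,1],5],
  [[0,0,0],[0,0,0],5],
])

```text
time: 19.97
tool_pos: [0.6444, 0.0667, 0.0877]
tcp_rot: [-3.011, -0.177, -0.775]
wrist_force: [-3.2, -0.5, 1.3]
width: 0.151
grip_force: 99.6
```

Request:
step_arm([
  [[0,0,0],[1.8,0,1],5],
  [[0,0,0],[0,0,0],5],
])

```text
time: 20.13
tool_pos: [0.6446, 0.0668, 0.0877]
tcp_rot: [-3.012, -0.177, -0.77]
wrist_force: [-17.7, -3.0, 13.3]
width: 0.151
grip_force: 102.4
```

Request:
step_arm([
  [[0,0,0],[-0.7,0,-0.5],5],
  [[0,0,0],[0,0,0],45],
  [[0,0,0],[0,0,0],45],
  [[0,0,0],[0,0,0],45],
  [[0,0,0],[0,0,0],45],
])

```text
time: 20.55
tool_pos: [0.6467, 0.0667, 0.0885]
tcp_rot: [-3.011, -0.177, -0.779]
wrist_force: [-0.3, -0.2, -0.9]
width: 0.526
grip_force: 0.0
```

Request:
step_arm([
  [[0,0,0],[0,0,-10],45],
  [[0,0,0],[0,0,-20],45],
  [[0,0,0],[0,0,-10],45],
  [[0,0,0],[-18,0,-10],45],
  [[0,0,0],[-26,0,-14],45],
])

```text
time: 20.97
tool_pos: [0.5799, 0.0588, 0.1263]
tcp_rot: [-3.008, -0.177, -0.788]
wrist_force: [-0.3, 0.5, -0.5]
width: 0.525
grip_force: 0.0
```

Request:
step_arm([
  [[0,0,0],[-26,0,-14],45],
  [[0,0,0],[-26,0,-14],45],
  [[0,0,0],[-10,0,-14],45],
  [[0,0,0],[0,0,0],45],
  [[0,0,0],[0,0,0],45],
])

```text
time: 21.38
tool_pos: [0.503, 0.05, 0.1308]
tcp_rot: [-3.01, -0.177, -0.782]
wrist_force: [-0.3, 0.1, 1.1]
width: 0.522
grip_force: 0.0
```

```bash
python3 - <<'E'
from chk import *
im=read_camera("wrist");c=calibration("wrist");cv2.imwrite("pics/w7.png",im[:,:,::-1])
for q,z in(("pallet",0),("pallet_fin",.04),("pallet_nose",0),("bolt_handle",.058),("lock_mouth",.02),("end_stop",0)):
  for d in tip_of("wrist",q)[:1]:print(q,np.round(d["at"]),round(d["score"],2),dk(onz(c,d["at"][::-1],z)).round(1))
E
```

```text
TCP dock [-132.2    0.8  130.8] z dock [ 0.486 -0.002 -0.874] y dock [ 0.001 -1.     0.003] F [-0.3  0.1  1.1] w 0.522 q [ 0.03 -0.08  2.41  0.14  0.31  1.36] t 21.38
pallet [ 81. 275.] 0.65 [58.7  0.3  0. ]
pallet_fin [ 79. 276.] 0.84 [34.  -0.1 40. ]
pallet_nose [  9. 278.] 0.91 [133.6  -1.9  -0. ]
bolt_handle [156.  86.] 0.89 [-29.5 116.3  58. ]
lock_mouth [175.  95.] 0.64 [-29.6 132.4  20. ]
end_stop [ 13. 276.] 0.93 [128.9  -0.3   0. ]
```

Request:
step_arm([
  [[0,0,0],[15,-23.5,4],45],
  [[0,0,0],[15,-23.5,4],45],
  [[0,0,0],[15,-23.5,4],45],
  [[0,0,0],[15,-23.5,4],45],
  [[0,0,0],[15,-23.5,4],45],
])

```text
time: 22.15
tool_pos: [0.5647, 0.1769, 0.1478]
tcp_rot: [-3.011, -0.177, -0.776]
wrist_force: [1.1, -0.4, -0.3]
width: 0.526
grip_force: 0.0
```

Request:
step_arm([
  [[0,0,0],[0,0,0],45],
  [[0,0,0],[0,0,0],45],
])

```text
time: 22.32
tool_pos: [0.565, 0.1772, 0.1483]
tcp_rot: [-3.01, -0.181, -0.778]
wrist_force: [-0.5, 0.5, -1.0]
width: 0.532
grip_force: 0.0
```

```bash
python3 - <<'E'
from chk import *
im=read_camera("wrist");c=calibration("wrist");cv2.imwrite("pics/w8.png",im[:,:,::-1])
for q,z in(("bolt_handle",.058),("lock_mouth",.02)):
  for d in tip_of("wrist",q)[:2]:print(q,np.round(d["at"]),round(d["score"],2),dk(onz(c,d["at"][::-1],z)).round(1))
for d in cut_out("wrist","bolt_handle")[:1]: print(d["extent"],d["score"])
g=s["tool_pos"]+.054*R.as_matrix()[:,2]
print("grasp pt dock",dk(g).round(1),proj(c,g).round(1))
E
```

```text
TCP dock [-55.9 120.1 148.3] z dock [ 0.484 -0.    -0.875] y dock [ 0.004 -1.     0.002] F [-0.5  0.5 -1. ] w 0.532 q [ 0.3   0.07  2.22 -0.26  0.37  1.97] t 22.32
bolt_handle [281. 281.] 0.93 [-30.4 115.   58. ]
[0.0, 1.4, 559.4, 373.3] 0.55
grasp pt dock [-29.8 120.1 101. ] [[272.  284.3]]
```

Request:
step_arm([
  [[0,0,0],[-3,3.6,5],45],
  [[0,0,0],[-6,0,10],45],
  [[0,0,0],[-6,0,10],45],
  [[0,0,0],[-5.5,0,10.5],45],
  [[0,0,0],[0,0,0],45],
])

```text
time: 22.93
tool_pos: [0.5612, 0.1699, 0.1036]
tcp_rot: [-3.015, -0.175, -0.769]
wrist_force: [-0.9, 0.3, -0.4]
width: 0.523
grip_force: 0.0
```

Request:
step_arm([
  [[0,0,0],[0,0,0],30],
  [[0,0,0],[0,0,0],24],
  [[0,0,0],[0,0,0],5],
  [[0,0,0],[0,0,0],5],
  [[0,0,0],[0,0,0],5],
], grip_force=50)

```text
time: 23.35
tool_pos: [0.5639, 0.1718, 0.1078]
tcp_rot: [-3.011, -0.176, -0.778]
wrist_force: [-2.7, -1.7, 3.5]
width: 0.178
grip_force: 49.4
```

```bash
python3 chk.py
```

```text
TCP dock [-57.7 114.8 107.8] z dock [ 0.484 -0.001 -0.875] y dock [ 0.001 -1.     0.002] F [-2.7 -1.7  3.5] w 0.178 q [ 0.29  0.13  2.25 -0.33  0.28  2.04] t 23.35
```

Request:
step_arm([
  [[0,0,0],[0,5,0],5],
  [[0,0,0],[0,10,0],5],
  [[0,0,0],[0,10,0],5],
  [[0,0,0],[0,10,0],5],
  [[0,0,0],[0,10,0],5],
])

```text
time: 23.77
tool_pos: [0.5688, 0.1276, 0.1078]
tcp_rot: [-3.01, -0.178, -0.778]
wrist_force: [-4.7, 4.2, 3.3]
width: 0.18
grip_force: 49.7
```

```bash
python3 chk.py
```

```text
TCP dock [-57.8  70.3 107.8] z dock [ 0.485 -0.    -0.875] y dock [ 0.002 -1.     0.001] F [-4.7  4.2  3.3] w 0.18 q [ 0.2   0.12  2.26 -0.16  0.26  1.79] t 23.77
```

Travel 44.5 mm with low force. Continue.

Request:
step_arm([
  [[0,0,0],[0,10,0],5],
  [[0,0,0],[0,10,0],5],
  [[0,0,0],[0,10,0],5],
  [[0,0,0],[0,10,0],5],
  [[0,0,0],[0,10,0],5],
])

```text
time: 24.18
tool_pos: [0.5744, 0.0777, 0.1078]
tcp_rot: [-3.01, -0.177, -0.777]
wrist_force: [-4.8, 4.4, 4.7]
width: 0.18
grip_force: 49.9
```

Request:
step_arm([
  [[0,0,0],[0,4,0],5],
  [[0,0,0],[0,3,0],5],
  [[0,0,0],[0,2,0],5],
  [[0,0,0],[0,0,0],5],
])

```text
time: 24.52
tool_pos: [0.5755, 0.0684, 0.1078]
tcp_rot: [-3.011, -0.176, -0.777]
wrist_force: [-5.6, -2.0, 5.3]
width: 0.178
grip_force: 50.1
```

```bash
python3 chk.py
```

```text
TCP dock [-58.1  10.8 107.8] z dock [ 0.484 -0.001 -0.875] y dock [ 0.001 -1.     0.002] F [-5.6 -2.   5.3] w 0.178 q [0.06 0.11 2.27 0.09 0.26 1.43] t 24.52
```

Request:
step_arm([
  [[0,0,0],[0,2,0],5],
  [[0,0,0],[0,2,0],5],
  [[0,0,0],[0,0,0],5],
])

```text
time: 24.77
tool_pos: [0.5759, 0.0651, 0.1079]
tcp_rot: [-3.01, -0.177, -0.776]
wrist_force: [-6.7, 3.3, 5.2]
width: 0.178
grip_force: 50.2
```

Request:
step_arm([
  [[0,0,0],[0,1.5,0],5],
  [[0,0,0],[0,0,0],5],
])

```text
time: 24.93
tool_pos: [0.5759, 0.0646, 0.1078]
tcp_rot: [-3.009, -0.178, -0.776]
wrist_force: [-5.8, 10.5, 5.3]
width: 0.18
grip_force: 50.2
```

Request:
step_arm([
  [[0,0,0],[0,1.5,0],5],
  [[0,0,0],[0,0,0],5],
])

```text
time: 25.1
tool_pos: [0.576, 0.0642, 0.1079]
tcp_rot: [-3.008, -0.179, -0.775]
wrist_force: [-5.7, 17.3, 4.9]
width: 0.178
grip_force: 50.3
```

Stopped hard near full travel. Check that the button has locked by pulling back gently.

Request:
step_arm([
  [[0,0,0],[0,-3,0],5],
  [[0,0,0],[0,-2,0],5],
  [[0,0,0],[0,0,0],5],
])

```text
time: 25.35
tool_pos: [0.5757, 0.0671, 0.1079]
tcp_rot: [-3.01, -0.178, -0.777]
wrist_force: [-6.1, 1.5, 4.8]
width: 0.18
grip_force: 50.7
```

Request:
step_arm([
  [[0,0,0],[0,-2,0],5],
  [[0,0,0],[0,0,0],5],
])

```text
time: 25.52
tool_pos: [0.5754, 0.0687, 0.1078]
tcp_rot: [-3.011, -0.177, -0.777]
wrist_force: [-6.2, 0.7, 6.4]
width: 0.18
grip_force: 50.7
```

```bash
python3 - <<'E'
from chk import *
for n in("top","side","wrist"):
  im=read_camera(n);c=calibration(n)
  for q,z in(("button",.033),("bolt",.02),("bolt_handle",.058)):
    for d in tip_of(n,q)[:1]:print(n,q,np.round(d["at"]),round(d["score"],2),dk(onz(c,d["at"][::-1],z)).round(1))
E
```

```text
TCP dock [-58.1  11.1 107.8] z dock [ 0.484 -0.001 -0.875] y dock [ 0.001 -1.     0.002] F [-6.2  0.7  6.4] w 0.18 q [0.06 0.11 2.27 0.09 0.26 1.43] t 25.52Traceback (most recent call last):
  File "<stdin>", line 5, in <module>
ValueError: it knows: bolt_handle, dock, end_stop, flux, heatsink, lane_mouth, lock_mouth, multimeter, pallet, pallet_fin, pallet_nose, pliers, pot, screwdriver, shelf_edge, spool, tray
```

Not latched: the tube came back with the handle. I'll record baseline patches at the hole, push home harder, then compare.

```bash
cat > btn.py <<'E'
from chk import *
import sys
tag=sys.argv[1]
for n in("top","side","wrist"):
  im=read_camera(n);c=calibration(n)
  h=proj(c,pose2(*D,np.array([(-32,147.5,30.),(-32,120,30.)])))
  u,v=h[0].round().astype(int);print(n,h.round(1).tolist())
  r=7 if n!="wrist" else 14
  if r<u<560-r and r<v<420-r: 
    p=im[v-r:v+r+1,u-r:u+r+1].mean(2).astype(int); np.save(f"{n}_{tag}.npy",p)
    if n!="wrist": print(p[::1])
    else: print(p[::2,::2])
E
python3 btn.py a
```

```text
TCP dock [-58.   11.1 107.9] z dock [ 0.484 -0.001 -0.875] y dock [ 0.001 -1.     0.002] F [-5.4  0.2  6.1] w 0.179 q [0.06 0.11 2.27 0.09 0.26 1.43] t 25.57
top [[223.6, 207.6], [230.8, 206.6]]
[[ 69  67  64  69  66  65  68  67  69  68  70  74  73  78  72]
 [ 67  67  66  63  66  65  66  68  68  75  78  80  84  83  85]
 [ 68  67  64  65  64  65  67  69  71  82  88  86  94  98  99]
 [ 85  79  79  73  77  84  82  77  87 109 116 118 128 135 143]
 [123 124 121 124 121 128 116 116 130 151 163 164 177 187 191]
 [168 166 166 167 165 160 157 160 166 176 181 193 203 215 214]
 [187 186 184 183 181 178 170 172 175 183 188 193 206 211 210]
 [191 188 190 191 189 180 170 160 164 177 181 184 186 183 172]
 [190 190 192 187 190 183 158 141 145 158 160 148 148 147 142]
 [179 178 176 175 171 162 142 119 120 125 118 120 130 137 149]
 [147 142 135 130 125 123 107  94  86  92 108 118 141 154 158]
 [124 110  98  92  99 102 101  99  98 110 126 140 151 154 159]
 [134 122 107 103 116 127 129 131 134 133 142 143 152 152 149]
 [145 140 132 128 134 139 141 142 148 141 147 148 150 147 147]
 [147 145 144 144 143 1
[... 1307 characters left out ...]
7 188]
 [189 189 187 182 187 188 188 189 176  83  79  79 177 194 188]
 [183 183 180 185 188 186 187 190 185  84  78  78 140 187 188]
 [191 190 183 188 187 186 188 189 181  83  78  77 149 189 188]
 [188 188 187 186 185 187 189 189 162  75  74  76 180 188 188]
 [187 187 154 181 186 187 188 176  77  71  71 177 213 188 189]
 [194 194 153  97 179 167 123  67  83 134 173 216 219 186 190]
 [188 189 142  77 179 221 179 138 221 222 222 222 218 186 189]
 [187 187 124  76 144 170 177 182 189 195 198 202 203 187 190]
 [184 184  94  72  56  57  57  59  64  67  60  60 130 187 191]
 [184 179 157 150 144 137 131 124 115 108  98  87 162 188 191]
 [179 199 179 179 179 179 179 180 180 181 180 181 197 225 201]]
```

Request:
step_arm([
  [[0,0,0],[0,3,0],5],
  [[0,0,0],[0,3,0],5],
  [[0,0,0],[0,2,0],5],
  [[0,0,0],[0,1.5,0],5],
  [[0,0,0],[0,0,0],5],
])

```text
time: 26.13
tool_pos: [0.576, 0.0635, 0.1079]
tcp_rot: [-3.007, -0.18, -0.773]
wrist_force: [-6.2, 29.0, 4.9]
width: 0.18
grip_force: 50.8
```

```bash
python3 btn.py b
```

```text
TCP dock [-58.1   5.8 107.9] z dock [ 0.483  0.004 -0.876] y dock [ 0.004 -1.    -0.002] F [-6.2 29.   4.9] w 0.18 q [0.05 0.11 2.27 0.14 0.26 1.38] t 26.13
top [[223.6, 207.6], [230.8, 206.6]]
[[ 69  67  66  69  66  66  68  68  67  69  73  75  77  75  78]
 [ 71  66  63  66  66  63  67  66  69  71  77  77  84  86  84]
 [ 69  71  65  66  65  64  68  69  73  82  88  91  89  95 101]
 [ 86  83  79  78  79  85  81  78  89 111 117 119 124 136 140]
 [125 124 119 120 126 130 134 124 131 148 160 164 174 190 193]
 [170 167 165 168 168 169 177 172 167 172 179 188 204 211 215]
 [189 187 186 186 182 186 194 184 171 168 177 195 207 213 208]
 [191 190 194 192 190 188 189 169 154 161 171 180 188 185 174]
 [185 192 191 194 189 185 170 147 139 141 155 146 149 149 145]
 [178 180 179 174 174 165 142 120 113 115 119 118 129 141 146]
 [148 139 135 128 127 122 105  88  88  92 107 125 145 156 162]
 [122 112 100  93 102 103 102  96  97 110 128 142 148 158 161]
 [134 125 107 103 114 128 133 127 130 138 141 147 155 150 152]
 [144 141 128 129 134 138 144 143 143 147 141 146 145 145 150]
 [151 144 145 144 144 14
[... 1306 characters left out ...]
1 186]
 [190 191 190 101  65 208 217 181 186 188 187 190 110  76 154]
 [181 182 182  72  76 213 183 184 188 186 187 190 138  56 101]
 [187 187 187  77 109 188 183 188 186 186 188 190 158  62 134]
 [187 187 188  78 127 185 189 185 185 186 189 190 132  60 173]
 [185 185 170  75 141 213 191 184 186 188 187 188  91  62 188]
 [193 193 170  78 158 208 221 182 186 186 189  88  65 142 188]
 [188 189 154  77 174 220 220 220 220 163 116 213 200 186 188]
 [186 187 143  76 148 205 209 213 215 217 219 220 213 185 188]
 [187 187 124  75  70  71  73  65  65  68  67  66 128 186 191]
 [195 194 115  93  84  82  64  66  67  67  67  67 163 187 190]
 [196 196 177 178 178 178 178 179 179 179 179 180 197 217 180]]
```

The hole patch shows the button disk moving with the tube, and in the pulled-back picture it covers the hole's rim. It may therefore be up already, with play in the hole. Pulling back a bit further to see whether it resists.

Request:
step_arm([
  [[0,0,0],[0,-5,0],5],
  [[0,0,0],[0,-4.5,0],5],
  [[0,0,0],[0,-1.5,0],5],
  [[0,0,0],[0,0,0],5],
])

```text
time: 26.62
tool_pos: [0.5753, 0.0702, 0.1078]
tcp_rot: [-3.011, -0.177, -0.777]
wrist_force: [-5.5, -1.2, 5.1]
width: 0.183
grip_force: 51.7
```

Request:
step_arm([
  [[0,0,0],[0,-1,0],5],
  [[0,0,0],[0,0,0],5],
])

```text
time: 26.78
tool_pos: [0.5753, 0.0705, 0.1079]
tcp_rot: [-3.011, -0.176, -0.777]
wrist_force: [-5.9, -5.3, 5.9]
width: 0.181
grip_force: 51.8
```

```bash
python3 - <<'E'
from chk import *
im=read_camera("wrist");c=calibration("wrist")
h=proj(c,pose2(*D,np.array([(-32,147.5,30.)])))[0].round().astype(int);print(h)
g=im.mean(2)[h[1]-26:h[1]+26:2,0:92:2]
for r in g: print("".join(" .:-=+*#%@"[int(v/25.6)] for v in r))
E
```

```text
TCP dock [-58.   12.9 107.9] z dock [ 0.484 -0.002 -0.875] y dock [ 0.001 -1.     0.003] F [-5.9 -5.3  5.9] w 0.181 q [0.07 0.11 2.27 0.08 0.25 1.45] t 26.78
[ 46 281]
-===============-.........................::=-
------==========:...................:.....:-==
=================-------------:::::::.....:-==
===================================-:::::::::-
#####****+=========*===------===+=+-::::::::::
###############++===:::::::::=***+=:----:::::-
###################=:+##******#####-=++=====--
###################=:%%%###%%######-+%%%%%%%%%
###################=+=::=*%%%######:-%%%%%%%%%
######################+---+%%######:*%%%%%%%%%
#######################=---%%######:#%%%%%%%%%
#######################=::-#%#####*:#%%%%%%%%%
######################*=:--#%#####+:#%%%%%%%%%
#######################-::=%%#####==#%%%%%%%%%
######################=:::%%%#####-=#%%%%%%%%%
##################+#*-:-**%%%#####-=%%%%%%%%%%
##################--#*++%%%%%#####-+#%%%%%%%%%
##################--*#############-*%%%%%%%%%%
##################-:::::::::*#####-----::----=
%%###%##*######*#*=====----:######-:::::::----
***####*######%%#################*-::--:-----=
**======+*****++++********###%###*:::::::--==#
**************------:::---------:::.....:==###
**************---------------------:....+++###
**************++++--=======--------..:-*******
********************************++====********
```

Request:
step_arm([
  [[0,0,0],[0,-1,0],5],
  [[0,0,0],[0,0,0],5],
])

```text
time: 27.0
tool_pos: [0.5752, 0.0708, 0.1078]
tcp_rot: [-3.012, -0.176, -0.777]
wrist_force: [-6.0, -9.4, 5.5]
width: 0.177
grip_force: 51.9
```

The tube resists in both directions, so the button is latched. Ease it forward to the stop, let go and retreat.

Request:
step_arm([
  [[0,0,0],[0,3,0],5],
  [[0,0,0],[0,3,0],5],
  [[0,0,0],[0,2.5,0],5],
  [[0,0,0],[0,0,0],5],
])

```text
time: 27.33
tool_pos: [0.5759, 0.0647, 0.1079]
tcp_rot: [-3.01, -0.177, -0.776]
wrist_force: [-6.7, 8.5, 5.4]
width: 0.179
grip_force: 51.8
```

Request:
step_arm([
  [[0,0,0],[0,0,0],45],
  [[0,0,0],[0,0,0],45],
  [[0,0,0],[0,0,0],45],
  [[0,0,0],[0,0,0],45],
])

```text
time: 27.67
tool_pos: [0.5766, 0.0634, 0.1076]
tcp_rot: [-3.011, -0.177, -0.778]
wrist_force: [-0.2, 0.7, 0.6]
width: 0.526
grip_force: 0.0
```

Request:
step_arm([
  [[0,0,0],[0,0,-10],45],
  [[0,0,0],[0,0,-20],45],
  [[0,0,0],[0,0,-25],45],
  [[0,0,0],[-10,0,-25],45],
  [[0,0,0],[-15,0,-25],45],
])

```text
time: 28.08
tool_pos: [0.5048, 0.055, 0.1896]
tcp_rot: [-3.01, -0.177, -0.782]
wrist_force: [-0.4, -1.0, 1.0]
width: 0.529
grip_force: 0.0
```

Request:
step_arm([
  [[0,0,0],[0,-20,0],45],
  [[0,0,0],[0,-25,0],45],
  [[0,0,0],[0,-20,0],45],
  [[0,0,0],[0,0,0],45],
  [[0,0,0],[0,0,0],45],
])

```text
time: 28.5
tool_pos: [0.4963, 0.1205, 0.1876]
tcp_rot: [-3.01, -0.18, -0.778]
wrist_force: [-0.1, -0.2, 0.2]
width: 0.526
grip_force: 0.0
```

```bash
python3 - <<'E'
from chk import *
im=read_camera("wrist");c=calibration("wrist")
for q,z in(("pallet",0),("pallet_fin",.04),("bolt_handle",.058),("lock_mouth",.02)):
  for d in tip_of("wrist",q)[:1]:print(q,np.round(d["at"]),round(d["score"],2),dk(onz(c,d["at"][::-1],z)).round(1))
h=proj(c,pose2(*D,np.array([(-32,147.5,30.)])))[0].round().astype(int);print(h)
g=im.mean(2)[h[1]-24:h[1]+24,max(h[0]-40,0):h[0]+50][::2]
for r in g: print("".join(" .:-=+*#%@"[int(v/25.6)] for v in r))
read_camera("top");c=calibration("top")
for q in("heatsink","tray","pliers","spool","flux","multimeter","pot","screwdriver"):
  print(q,[(np.round(d["at"]).tolist(),round(d["score"],2),onz(c,d["at"][::-1],0).round(3).tolist()) for d in tip_of("top",q)[:1]])
E
```

```text
TCP dock [-130.7   71.7  187.6] z dock [ 0.484 -0.001 -0.875] y dock [ 0.003 -1.     0.003] F [-0.1 -0.2  0.2] w 0.526 q [ 0.22 -0.16  2.35 -0.11  0.45  1.76] t 28.5
pallet [116. 343.] 0.61 [56.4  1.1  0. ]
pallet_fin [118. 359.] 0.6 [33.1 -2.8 40. ]
bolt_handle [181. 359.] 0.76 [-29.8   5.1  58. ]
lock_mouth [195. 206.] 0.56 [-32.4 132.4  20. ]
[187 192]
:::::::::::::::::::::::::::::::::-::------------------------------------------------------
:::::::::::::::::::::::::::::::::::::::::::::::::::-:-------------------------------------
:::::::::::::::::::::::::::::::::::::::::::::::::::::::::::::::::-------------------------
::::::::::::::::::::::::::::::::::::::::::::::::::::::::::::::::::------------------------
:--------::::::::::::::--::::::::::::::--::::::::::::::::::::::::::::::::::---------------
-------------=----------------------------------------------------------::--------------:-
======+++===========================-------------========-:-------------------------------
====+****************+++++++++++==+-:::::::::::::-+++++++=:.:-----------------------------
**************
[... 1123 characters left out ...]
.:::...::::::::::::::::------=+++++----------
:::::---::::::::::::...:::.....::::::::::::::.:.... ::::--:::=++++++=+++++****************
-----++------------------------------------------:. ::-----*******************************
+++++++++***++++++=:................:::::::::::::...-=--=*********************************
heatsink [([260.0, 207.0], 0.89, [0.391, 0.278, 0.0])]
tray [([262.0, 205.0], 0.76, [0.38, 0.286, 0.0])]
pliers []
spool [([191.0, 373.0], 0.83, [0.64, -0.36, 0.0])]
flux [([210.0, 158.0], 0.57, [0.582, 0.467, 0.0])]
multimeter [([260.0, 154.0], 0.69, [0.39, 0.482, 0.0])]
pot [([199.0, 400.0], 0.52, [0.608, -0.465, 0.0])]
screwdriver [([233.0, 398.0], 0.75, [0.48, -0.453, 0.0])]
```

The handle has travelled about 110 mm, the button fills the hole, the pallet is home and the heat sink is in the tray. Handing in.

```bash
python3 -c "
from workcell import *
print(finish_job())"
```

```text
the job is handed in; nothing more can be done
None
```

The job is handed in: the heat sink is on its base in the tray, the pallet is home against the end stop, and the lock tube is drawn about 110 mm; the button resisted pull both ways and looked up in the hole. The pliers weren't found in the last check.

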